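Restock the rusk tray on the bakery counter

ROBOT

A 6-joint arm with a two-finger parallel gripper is mounted at the origin on the work surface. World frame = base frame: x ahead of the robot, y to its left, z up, the work surface at z = 0. Lengths are in m, angles in rad, forces in N, time in s.
With the tool pointing down it reaches from about 0.275 to 0.975 m from the base axis. Payload 8.4 kg.
Tool frame: the origin (TCP) lies between the finger pads; the fingertips stand 19 mm ahead of it and the grasp point (between the pads) is the TCP (ctrl.tip_reach is the z of the fingertips in the tool frame, in m); z points along the fingers, y is the line along which they close (so a half turn about z gives the same grasp; the last joint's range is limited). The gripper opens to 92 mm and grips with 3 to 60 N. Pads are 20 mm wide; open, the fingers measure 128 mm over their backs; the gripper's body (75 mm by 189 mm) begins 69 mm behind the grasp point.
Start: joints at [-1.274, 0.353, 1.633, -0, 1.155, -0.002], TCP at [0.184, -0.597, 0.234] pointing down, gripper open.
Joint ranges: [-2.63, 2.63], [-0.92, 2.1], [0.06, 2.66], [-1.3, 4.44], [0, 2.69], [-3.02, 3.02]. Speed limits (rad/s): [2.22, 2.22, 2.79, 3.14, 3.14, 3.14].

INTERFACE

Orientations are given as a unit quaternion [x, y, z, w].
In Python, from bench import ctrl gives the robot as it stands.
- The arm moves only by the tool jog_arm, never from a script. Its argument "commands" is a list of rows, each an object of numbers: "x", "y", "z": the shift along the tool's x, y, z in mm; "wx", "wy", "wz": the turn, a rotation vector about the tool's x, y, z in degrees; "fingers": the finger opening in mm, from 0 to 91.9. A call has 1 to 5 rows; each row shifts and turns the commanded pose from where the row before left it, along the tool's axes as they then stand; what a row does not reach is not made up. A row lasts 1/12 s, in which the tool goes at most 41.7 mm and 7.16 degrees, less where a joint would pass 70% of its speed; a pose out of reach is approached as far as the arm can. A call with a gripper value outside its range is refused whole. The fingers move at their own pace and stop on an object; "force" is the grip in N (left out, the last holds). Time passes only in rows, so rows that do not move let the fingers close. It gives the time, the measured TCP pose, the force, the opening and the grip force at its end, in the units of the state.
- ctrl.observe(): the state, without advancing time (a new reading comes with each control period).
- ctrl.snapshot(name): name is "scene" or "side" or "wrist"; returns the picture (420x560x3 uint8, red, green, blue); there is no depth.
- ctrl.calibration(name): a dict with "fx", "fy", "cx", "cy" (pixels), "T" (4x4, takes a point from camera to world coordinates); the wrist camera has in their place "hand_eye" (4x4, takes a point from camera to tool coordinates, whose origin is the TCP and whose axes are the flange's). Camera axes: x right, y up, looking along -z (the intrinsics and any distortion apply to the point x, -y, -z); pixel columns grow to the right and rows downward; lengths in m; the calibration is good to about 2 mm. A picture is of the moment at which its call begins: read the wrist's pose just before it. calibration takes no time and is no camera call.
- ctrl.finish_job(): hands the job in; it is judged then, once.
The state is a dict: "clock": time; "joint_positions": joint angles; "joint_velocities": joint speeds; "joint_efforts": joint torques, N m; "tool_pos": TCP position; "eef_rot": TCP orientation; "wrist_force": force on the tool from outside, world axes, zero at the start; "torque": the same for the moment, N m; "finger_gap": finger opening in m; "grasp_force": force on a finger pad.
Only numpy, scipy, OpenCV 4.12 (cv2) and the standard library are available. Lean on these libraries where they do the work, as an engineer would, in place of code of your own. Each camera call takes 0.05 s, during which the arm holds its last target. There are 200 camera calls.

TASK

Restock the display tray: stand one of the loose round rusks upright in every empty pocket, leaving the rusks already in the tray where they are. Also clear the counter of loose rusks: left-over round rusks go in the bin with the divider, all the stick rusks go in the bin without one; do not disturb the honey jar.

Things in the scene. Friction and masses are not known exactly. Their poses are not given: they have to be found in the camera images.
- tray: fixed wooden display tray, 290 mm (its x) x 200 mm (its y) x 16 mm high, with six square pockets (3 along x, 2 along y, 92 mm apart), each 72 mm wide, 10 mm deep with its floor 6 mm above the counter. Origin: centre of the underside
- pocket0 (a point): centre of the floor of one tray pocket; axes as the tray's
- pocket1 (a point): centre of the floor of one tray pocket; axes as the tray's
- pocket2 (a point): centre of the floor of one tray pocket; axes as the tray's
- pocket3 (a point): centre of the floor of one tray pocket; axes as the tray's
- pocket4 (a point): centre of the floor of one tray pocket; axes as the tray's
- pocket5 (a point): centre of the floor of one tray pocket; axes as the tray's
- split_bin: fixed open wooden bin with a divider across the middle that makes two equal compartments side by side along its y: for left-over round rusks. Outside 140 mm (its x) x 190 mm (its y) x 40 mm high, walls, floor and divider 5 mm. Origin: centre of the underside
- open_bin: fixed open wooden bin without divider, otherwise the same as the split bin: for stick rusks. 140 mm (its x) x 190 mm (its y) x 40 mm high, walls and floor 5 mm. Origin: centre of the underside
- round_t0: round rusk, a hard crusty bun: 62 mm across its widest band (12 to 32 mm above its underside), 48 mm high with a domed top and a flat underside 50 mm across, about 60 g. Origin: centre of the underside, z up. May be absent; if present it starts in one of the tray's pockets and must stay there
- round_t1: round rusk, a hard crusty bun: 62 mm across its widest band (12 to 32 mm above its underside), 48 mm high with a domed top and a flat underside 50 mm across, about 60 g. Origin: centre of the underside, z up. May be absent; if present it starts in one of the tray's pockets and must stay there
- round_t2: round rusk, a hard crusty bun: 62 mm across its widest band (12 to 32 mm above its underside), 48 mm high with a domed top and a flat underside 50 mm across, about 60 g. Origin: centre of the underside, z up. May be absent; if present it starts in one of the tray's pockets and must stay there
- round_t3: round rusk, a hard crusty bun: 62 mm across its widest band (12 to 32 mm above its underside), 48 mm high with a domed top and a flat underside 50 mm across, about 60 g. Origin: centre of the underside, z up. May be absent; if present it starts in one of the tray's pockets and must stay there
- round_t4: round rusk, a hard crusty bun: 62 mm across its widest band (12 to 32 mm above its underside), 48 mm high with a domed top and a flat underside 50 mm across, about 60 g. Origin: centre of the underside, z up. May be absent; if present it starts in one of the tray's pockets and must stay there
- round_t5: round rusk, a hard crusty bun: 62 mm across its widest band (12 to 32 mm above its underside), 48 mm high with a domed top and a flat underside 50 mm across, about 60 g. Origin: centre of the underside, z up. May be absent; if present it starts in one of the tray's pockets and must stay there
- round_s0: round rusk, a hard crusty bun: 62 mm across its widest band (12 to 32 mm above its underside), 48 mm high with a domed top and a flat underside 50 mm across, about 60 g. Origin: centre of the underside, z up. May be absent; if present it starts loose on the counter, to the robot's left of the tray
- round_s1: round rusk, a hard crusty bun: 62 mm across its widest band (12 to 32 mm above its underside), 48 mm high with a domed top and a flat underside 50 mm across, about 60 g. Origin: centre of the underside, z up. May be absent; if present it starts loose on the counter, to the robot's left of the tray
- round_s2: round rusk, a hard crusty bun: 62 mm across its widest band (12 to 32 mm above its underside), 48 mm high with a domed top and a flat underside 50 mm across, about 60 g. Origin: centre of the underside, z up. May be absent; if present it starts loose on the counter, to the robot's left of the tray
- round_s3: round rusk, a hard crusty bun: 62 mm across its widest band (12 to 32 mm above its underside), 48 mm high with a domed top and a flat underside 50 mm across, about 60 g. Origin: centre of the underside, z up. May be absent; if present it starts loose on the counter, to the robot's left of the tray
- round_s4: round rusk, a hard crusty bun: 62 mm across its widest band (12 to 32 mm above its underside), 48 mm high with a domed top and a flat underside 50 mm across, about 60 g. Origin: centre of the underside, z up. May be absent; if present it starts loose on the counter, to the robot's left of the tray
- stick0: stick rusk, a hard straight bar 115 mm long (its x), 34 mm wide (its y), 28 mm high, rounded edges, about 50 g. Origin: centre of the underside. May be absent; if present it starts loose on the counter among the round rusks
- stick1: stick rusk, a hard straight bar 115 mm long (its x), 34 mm wide (its y), 28 mm high, rounded edges, about 50 g. Origin: centre of the underside. May be absent; if present it starts loose on the counter among the round rusks
- stick2: stick rusk, a hard straight bar 115 mm long (its x), 34 mm wide (its y), 28 mm high, rounded edges, about 50 g. Origin: centre of the underside. May be absent; if present it starts loose on the counter among the round rusks
- honey_jar: small amber glass jar with a brass lid, 54 mm across, 68 mm high, standing among the loose rusks; not part of the job. Origin: centre of the underside

How it is judged:
By the outcome, as a careful person would: the job done as asked, in the order asked, and still so for the second after the job is handed in, with the robot touching nothing.
Of round_t0, round_t1, round_t2, round_t3, round_t4, round_t5 only 2 to 3 are there at a start; the rules pass over those that are not, and their reading is None.
Of round_s0, round_s1, round_s2, round_s3, round_s4 only 4 to 5 are there at a start; the rules pass over those that are not, and their reading is None.
Of stick0, stick1, stick2 only 2 to 3 are there at a start; the rules pass over those that are not, and their reading is None.
At some moment in a run one of round_s0, round_s1, round_s2, round_s3, round_s4, stick0, stick1, stick2 may be knocked a few centimetres aside while the robot is not near it.
Once in a run the grip may slacken for a moment while it holds something.
It also fails if it takes over 208 s, if anything falls off the work surface, if the arm or the gripper's body presses on something with over 40 N, if the wrist force passes 120 N, or if a joint passes its speed limit or range.

## Working session

There is one attempt and no reset: what is moved stays moved. The work goes in short steps, Python scripts to look and compute and a tool call to move; the robot and the scene stay as the last step left them, time stands still between calls to the robot, and variables do not carry over. Pictures are saved under pics/ and viewed, at most 14 in all, crops included, and the job is handed in when it is done.

Besides the shell and the picture viewer there is one more tool, called after ">>>" as name([rows], argument=value, ...), one row to a line, values as JSON. jog_arm: Moves the arm, as the interface text tells. Its arguments: {"type":"object","properties":{"commands":{"type":"array"},"force":{"type":"number"}},"required":["commands"]}

```bash
ls; mkdir -p pics
python3 - <<'E'
from bench import ctrl
import cv2,numpy as np
np.set_printoptions(precision=4,suppress=True)
s=ctrl.observe();print(s)
for n in("scene","side","wrist"):
    im=ctrl.snapshot(n);cv2.imwrite(f"pics/{n}0.png",im[:,:,::-1]);print(n,ctrl.calibration(n))
a=cv2.imread("pics/scene0.png");cv2.imwrite("pics/scene0b.png",cv2.resize(a,(800,600),interpolation=cv2.INTER_CUBIC))
E
```

```text
pics
{'clock': 0.0, 'joint_positions': array([-1.2744,  0.3536,  1.6341, -0.    ,  1.1552, -0.0024]), 'joint_velocities': array([ 0.0013,  0.0005, -0.0005, -0.0001, -0.0022,  0.0011]), 'joint_efforts': array([  0.0003, -59.3841, -33.4219,   0.0697,   0.0233,  -0.0001]), 'tool_pos': array([ 0.1838, -0.5969,  0.2329]), 'eef_rot': array([ 0.9889,  0.1488, -0.0001, -0.0007]), 'wrist_force': array([ 0.7756, -0.6369, -1.253 ]), 'torque': array([0.0181, 0.0037, 0.0329]), 'grasp_force': 0.0, 'finger_gap': 0.09210766750307121}
scene {'fx': 487.383767046995, 'fy': 487.383767046995, 'cx': 272.3110835799104, 'cy': 206.68736160049232, 'T': array([[-0.7336, -0.4967,  0.4639,  1.0144],
       [ 0.6793, -0.5563,  0.4786,  0.5366],
       [ 0.0203,  0.6662,  0.7455,  0.8157],
       [ 0.    ,  0.    ,  0.    ,  1.    ]])}
side {'fx': 448.89493011367125, 'fy': 448.89493011367125, 'cx': 278.94581829993945, 'cy': 211.52318878160148, 'T': array([[-0.9912,  0.1014, -0.0847,  0.4276],
       [-0.132 , -0.734 ,  0.6662,  0.6647],
       [ 0.0054,  0.6715,  0.7409,  0.7178],
       [ 0.    ,  0.    ,  0.    ,  1.    ]])}
wrist {'fx': 349.81993077211285, 'fy': 349.81993077211285, 'cx': 273.21660756654745, 'cy': 203.1532572572751, 'hand_eye': array([[ 0.0011,  0.9598,  0.2805,  0.0805],
       [ 1.    , -0.0012,  0.0002,  0.0002],
       [ 0.0005,  0.2805, -0.9598, -0.1498],
       [ 0.    ,  0.    ,  0.    ,  1.    ]])}
```

View pics/scene0b.png

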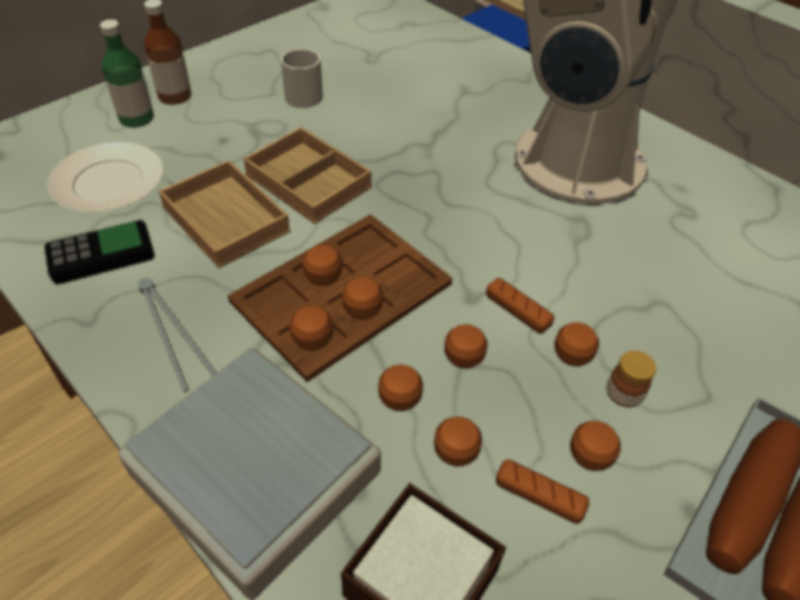

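View pics/side0.png

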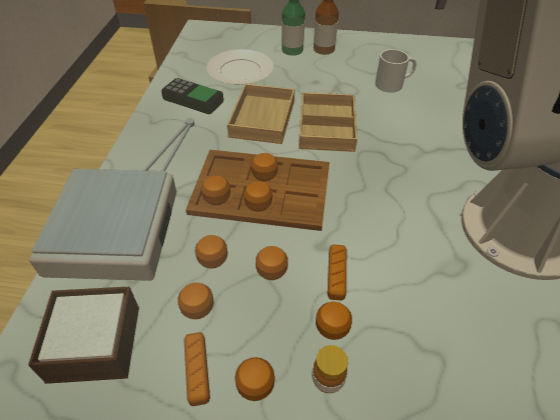

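The tray has 3 rusks and 3 empty pockets. Loose on the counter are 5 rounds, 2 sticks and the jar. I'll localise them with both cameras.

```bash
cat > h.py <<'E'
import cv2,numpy as np
from bench import ctrl
np.set_printoptions(precision=1,suppress=True)
C={n:ctrl.calibration(n) for n in("scene","side")}
def ray(n,uv,z):
    c=C[n];T=c["T"];d=T[:3,:3]@[(uv[0]-c["cx"])/c["fx"],-(uv[1]-c["cy"])/c["fy"],-1]
    return (T[:3,3]+d*(z-T[2,3])/d[2])[:2]*1000
def proj(n,P):
    c=C[n];T=c["T"];p=T[:3,:3].T@(np.asarray(P)/1000-T[:3,3]);return np.array([c["cx"]-c["fx"]*p[0]/p[2],c["cy"]+c["fy"]*p[1]/p[2]])
def blobs(n,save=None):
    im=ctrl.snapshot(n)
    if save:cv2.imwrite(save,im[:,:,::-1])
    h=cv2.cvtColor(im,cv2.COLOR_RGB2HSV)
    m=cv2.inRange(h,(4,165,70),(16,255,255));m=cv2.morphologyEx(m,cv2.MORPH_OPEN,np.ones((3,3)))
    k,_,st,ce=cv2.connectedComponentsWithStats(m);out=[]
    for i in range(1,k):
        if st[i,4]<150: continue
        mm=cv2.moments((_==i).astype(np.uint8),True)
        # orientation on table: principal axis from projected pixels
        v,u=np.nonzero(_==i);P=np.array([ray(n,(a,b),.018) for a,b in zip(u[::3],v[::3])])
        w,V=np.linalg.eigh(np.cov(P.T));el=(w[1]/w[0])**.5
        out.append((ray(n,ce[i],.022 if el<1.7 else .016),el,np.degrees(np.arctan2(V[1,1],V[0,1])),st[i,4],ce[i]))
    return out
def look(tag=None):
    for n in C:
        print(n)
        for p,el,an,a,c in sorted(blobs(n,tag and f"pics/{n}{tag}.png"),key=lambda t:t[0][1]): print("  xy",p,"el %.2f ang %.0f area %d"%(el,an,a),"px",c)
def go(x=None,y=None,z=None,yaw=None):
    """print the shift (mm) in tool axes and turn to world target (mm, tcp), yaw deg of tool x axis"""
    from scipy.spatial.transform import Rotation as R
    s=ctrl.observe();Q=R.from_quat(s["eef_rot"]).as_matrix();p=s["tool_pos"]*1000
    t=np.array([p[i] if v is None else v for i,v in enumerate((x,y,z))])
    y0=np.degrees(np.arctan2(Q[1,0],Q[0,0]))
    print("clk %.1f"%s["clock"],"tcp",p,"yaw %.1f tilt"%y0,Q[:,2]*100,"gap %.1f F %.1f"%(s["finger_gap"]*1000,s["grasp_force"]),"j",np.degrees(s["joint_positions"]))
    print("  shift tool",Q.T@(t-p),"" if yaw is None else "wz %.1f"%(-((yaw-y0+90)%180-90)))
E
python3 -c "
from h import *
look('1')
go()"
```

```text
scene
  xy [ 383.  -893.1] el 2.16 ang 70 area 220 px [109.9  28.2]
  xy [576.8 -27.4] el 1.49 ang 178 area 7864 px [236.5 205.6]
  xy [622.1 157.8] el 1.14 ang -147 area 635 px [279.6 269.6]
  xy [502.1 168.5] el 1.19 ang -156 area 553 px [325.4 240.4]
  xy [380.2 170.3] el 3.00 ang 90 area 640 px [363.8 213.1]
  xy [624.7 268.9] el 1.09 ang -153 area 747 px [319.9 307.5]
  xy [377.9 274.6] el 1.18 ang -160 area 548 px [403.6 238.9]
  xy [383.7 367.9] el 1.55 ang 107 area 248 px [440.  268.1]
  xy [595.6 387.6] el 3.06 ang 108 area 1168 px [379.6 343.5]
  xy [496.1 393.6] el 1.15 ang -166 area 762 px [416.8 310.5]
  xy [399.  570.5] el 4.30 ang -172 area 3340 px [530.3 345.2]
  xy [449.6 634.5] el 4.22 ang -160 area 974 px [551.4 390.9]
side
  xy [ 466.8 -965. ] el 1.85 ang 95 area 253 px [327.1   8.2]
  xy [1164.4 -866.4] el 1.48 ang 144 area 364 px [129.5   6.1]
  xy [557.3 -46.9] el 2.73 ang 94 area 1493 px [261.8 182.9]
  xy [655.7 -15. ] el 1.23 ang 112 area 522 px [215.3 186.6]
  xy [627.6 151.9] el 1.11 ang 90 area 580 px [210.  247.8]
  xy [505.1 166. ] el 1.18 ang 95 area 703 px [271.2 260.6]
  xy [379.5 171.9] el 3.87 ang 91 area 903 px [336.8 272.4]
  xy [630.9 264.2] el 1.18 ang 90 area 700 px [193.4 297.3]
  xy [382.1 276.7] el 1.20 ang 93 area 960 px [332.9 320.6]
  xy [384.5 377. ] el 2.40 ang 170 area 238 px [327.7 379.2]
  xy [594.  389.3] el 3.71 ang 109 area 1430 px [196.1 369.4]
  xy [498.4 393.9] el 1.13 ang 106 area 1301 px [254.5 378.6]
clk 0.2 tcp [ 183.9 -597.1  233.3] yaw 17.1 tilt [  -0.     0.1 -100. ] gap 91.8 F 0.0 j [-73.   20.2  93.6  -0.   66.2  -0.1]
  shift tool [0. 0. 0.]
```

Run:
```python
import cv2
a=cv2.imread("pics/side0.png")[60:240,170:380];cv2.imwrite("pics/sidecrop.png",cv2.resize(a,None,fx=3.3,fy=3.3,interpolation=cv2.INTER_CUBIC))
```

```text
(no output)
```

View pics/sidecrop.png

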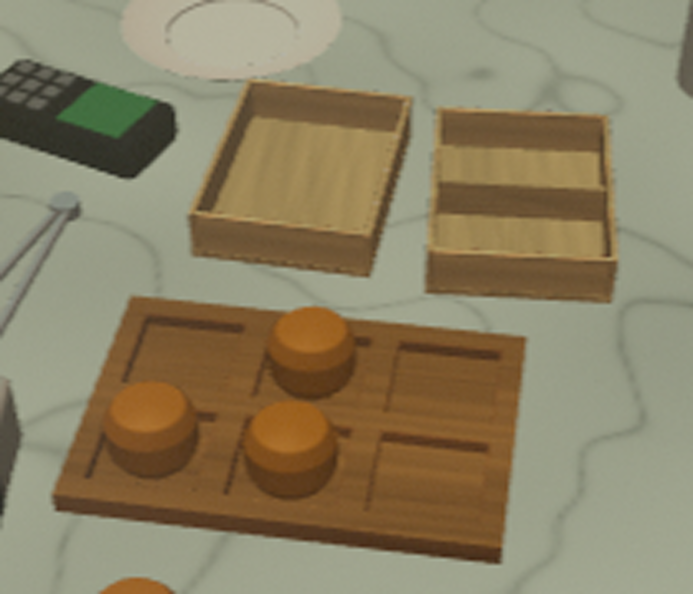

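The crop shows the tray (top corners at about 133,297 / 525,337 / 501,550 / 55,497), the open bin on the left and the split bin on the right. The empty pockets are far-left, far-right and near-right.

```bash
cat > fit.py <<'E'
from h import *
def fit(name,px,z):
    P=np.array([ray("side",(170+a/3.3,60+b/3.3),z) for a,b in px])
    d=np.linalg.norm(np.roll(P,-1,0)-P,axis=1)
    ax=(P[0]+P[3]-P[1]-P[2]);print(name,"c",P.mean(0),"sides",d,"ang %.1f"%np.degrees(np.arctan2(ax[1],ax[0])));return P.mean(0),np.arctan2(ax[1],ax[0])
c,a=fit("tray",[(133,297),(525,337),(502,549),(55,497)],.016)
fit("open",[(247,83),(411,97),(373,238),(194,214)],.04);fit("split",[(437,109),(608,115),(614,262),(430,248)],.04)
R=np.array([[np.cos(a),-np.sin(a)],[np.sin(a),np.cos(a)]])
ps={(i,j):c+R@[92*i,46*j] for i in(-1,0,1) for j in(-1,1)}
for k,p in ps.items():print(k,p)
out={}
for n in C:
    im=cv2.cvtColor(ctrl.snapshot(n),cv2.COLOR_RGB2BGR)
    for k,p in ps.items():
        q=np.array([proj(n,[*(p+R@[sx*36,sy*36]),16]) for sx,sy in((-1,-1),(1,-1),(1,1),(-1,1))])
        cv2.polylines(im,[np.round(q*16).astype(int)],True,(0,255,0),1,cv2.LINE_AA,4)
    out[n]=im
A=cv2.resize(out["side"][130:240,170:340],None,fx=2.3,fy=2.3);B=cv2.resize(out["scene"][140:275,150:330],None,fx=2.2,fy=2.2)
h=max(A.shape[0],B.shape[0]);cv2.imwrite("pics/ov.png",np.hstack([cv2.copyMakeBorder(x,0,h-x.shape[0],0,0,0) for x in(A,B)]))
E
python3 fit.py
```

```text
tray c [556.4 -39.8] sides [285.9 199.8 286.4 199.5] ang -0.9
open c [ 594.1 -301.2] sides [136.8 188.8 136.6 180.4] ang -2.4
split c [ 425.2 -291.5] sides [138.3 188.8 133.6 180.6] ang 2.8
(-1, -1) [463.7 -84.4]
(-1, 1) [465.1   7.6]
(0, -1) [555.6 -85.8]
(0, 1) [557.1   6.2]
(1, -1) [647.6 -87.2]
(1, 1) [649.1   4.8]
```

View pics/ov.png

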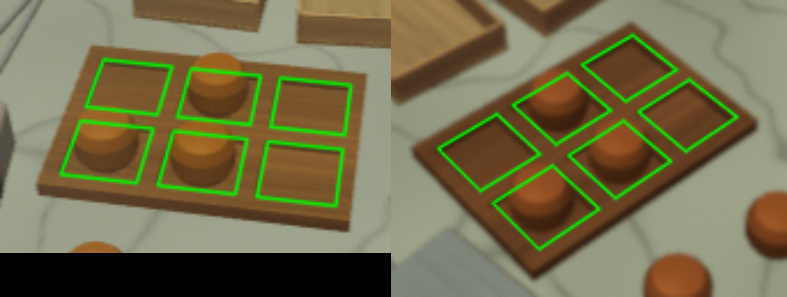

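The overlay matches the tray in both views to about 2 mm. Empty pockets: (648,-87), (464,-84), (465,8). I'll turn to yaw 45°, then fly to A.

>>> jog_arm([
  {"wz": -7},
  {"wz": -7},
  {"wz": -7},
  {"wz": -7},
], force=20)

```text
$.commands[0]: bad value
```

```bash
python3 -c "
from h import *
go(625,155,150,45)"
```

```text
clk 0.3 tcp [ 184.  -597.2  233.4] yaw 17.1 tilt [  -0.    0. -100.] gap 92.0 F 0.0 j [-73.   20.2  93.6   0.   66.2  -0.1]
  shift tool [ 642.9 -589.    83.6] wz -27.9
```

>>> jog_arm([
  {"x": 0, "y": 0, "z": 0, "wx": 0, "wy": 0, "wz": -7, "fingers": 91},
  {"x": 0, "y": 0, "z": 0, "wx": 0, "wy": 0, "wz": -7, "fingers": 91},
  {"x": 0, "y": 0, "z": 0, "wx": 0, "wy": 0, "wz": -7, "fingers": 91},
  {"x": 0, "y": 0, "z": 0, "wx": 0, "wy": 0, "wz": -7, "fingers": 91},
], force=20)

```text
clock: 0.68
tool_pos: [0.184, -0.5973, 0.2335]
eef_rot: [0.922, 0.386, 0.0, -0.0]
wrist_force: [-0.1, 0.4, -0.3]
finger_gap: 0.091
grasp_force: 0.0
```

```bash
python3 -c "
from h import *
go(625,155,150,45)"
```

```text
clk 0.7 tcp [ 184.  -597.3  233.5] yaw 45.5 tilt [  -0.    0. -100.] gap 91.0 F 0.0 j [-73.   20.2  93.6   0.   66.2 -28.5]
  shift tool [ 845.6 -213.2   83.6] wz 0.5
```

>>> jog_arm([
  {"x": 38, "y": -9.6, "z": 2, "wx": 0, "wy": 0, "wz": 0, "fingers": 91},
  {"x": 38, "y": -9.6, "z": 2, "wx": 0, "wy": 0, "wz": 0, "fingers": 91},
  {"x": 38, "y": -9.6, "z": 2, "wx": 0, "wy": 0, "wz": 0, "fingers": 91},
  {"x": 38, "y": -9.6, "z": 2, "wx": 0, "wy": 0, "wz": 0, "fingers": 91},
  {"x": 38, "y": -9.6, "z": 2, "wx": 0, "wy": 0, "wz": 0, "fingers": 91},
])

```text
clock: 1.1
tool_pos: [0.2845, -0.4272, 0.2235]
eef_rot: [0.924, 0.383, 0.0, 0.0]
wrist_force: [0.1, -0.2, -0.5]
finger_gap: 0.0911
grasp_force: 0.0
```

>>> jog_arm([
  {"x": 38, "y": -9.6, "z": 2, "wx": 0, "wy": 0, "wz": 0, "fingers": 91},
  {"x": 38, "y": -9.6, "z": 2, "wx": 0, "wy": 0, "wz": 0, "fingers": 91},
  {"x": 38, "y": -9.6, "z": 2, "wx": 0, "wy": 0, "wz": 0, "fingers": 91},
  {"x": 38, "y": -9.6, "z": 2, "wx": 0, "wy": 0, "wz": 0, "fingers": 91},
  {"x": 38, "y": -9.6, "z": 2, "wx": 0, "wy": 0, "wz": 0, "fingers": 91},
])

```text
clock: 1.52
tool_pos: [0.3847, -0.2586, 0.2138]
eef_rot: [0.924, 0.384, 0.0, 0.0]
wrist_force: [0.8, -0.4, -0.5]
finger_gap: 0.0911
grasp_force: 0.0
```

>>> jog_arm([
  {"x": 38, "y": -9.6, "z": 2, "wx": 0, "wy": 0, "wz": 0, "fingers": 91},
  {"x": 38, "y": -9.6, "z": 2, "wx": 0, "wy": 0, "wz": 0, "fingers": 91},
  {"x": 38, "y": -9.6, "z": 2, "wx": 0, "wy": 0, "wz": 0, "fingers": 91},
  {"x": 38, "y": -9.6, "z": 2, "wx": 0, "wy": 0, "wz": 0, "fingers": 91},
  {"x": 38, "y": -9.6, "z": 2, "wx": 0, "wy": 0, "wz": 0, "fingers": 91},
])

```text
clock: 1.93
tool_pos: [0.4849, -0.0899, 0.2038]
eef_rot: [0.923, 0.384, 0.0, 0.0]
wrist_force: [-0.0, -0.7, 0.1]
finger_gap: 0.091
grasp_force: 0.0
```

>>> jog_arm([
  {"x": 38, "y": -9.6, "z": 2, "wx": 0, "wy": 0, "wz": 0, "fingers": 91},
  {"x": 38, "y": -9.6, "z": 2, "wx": 0, "wy": 0, "wz": 0, "fingers": 91},
  {"x": 38, "y": -9.6, "z": 2, "wx": 0, "wy": 0, "wz": 0, "fingers": 91},
  {"x": 38, "y": -9.6, "z": 2, "wx": 0, "wy": 0, "wz": 0, "fingers": 91},
  {"x": 38, "y": -9.6, "z": 2, "wx": 0, "wy": 0, "wz": 0, "fingers": 91},
])

```text
clock: 2.35
tool_pos: [0.5849, 0.0787, 0.1935]
eef_rot: [0.923, 0.384, 0.0, 0.0]
wrist_force: [0.5, 0.3, 0.9]
finger_gap: 0.0913
grasp_force: 0.0
```

```bash
cat >> h.py <<'E'
H=ctrl.calibration("wrist")
def wlook(save=None):
    "rusk blobs in the wrist view, projected on their mid height"
    from scipy.spatial.transform import Rotation as R
    s=ctrl.observe();im=ctrl.snapshot("wrist");Q=R.from_quat(s["eef_rot"]).as_matrix()
    if save:cv2.imwrite(save,im[:,:,::-1])
    T=np.eye(4);T[:3,:3]=Q@H["hand_eye"][:3,:3];T[:3,3]=Q@H["hand_eye"][:3,3]+s["tool_pos"]
    C["w"]=dict(H,T=T);h=cv2.cvtColor(im,cv2.COLOR_RGB2HSV)
    m=cv2.morphologyEx(cv2.inRange(h,(4,150,50),(17,255,255)),cv2.MORPH_OPEN,np.ones((5,5)))
    k,l,st,ce=cv2.connectedComponentsWithStats(m);print("wrist")
    for i in range(1,k):
        if st[i,4]<600: continue
        v,u=np.nonzero(l==i);P=np.array([ray("w",(a,b),.022) for a,b in zip(u[::7],v[::7])])
        w,V=np.linalg.eigh(np.cov(P.T))
        print("  xy",P.mean(0),"el %.2f ang %.0f"%((w[1]/w[0])**.5,np.degrees(np.arctan2(V[1,1],V[0,1]))),"box",st[i])
    C.pop("w")
E
python3 -c "
from h import *
go(625,155,150,45)
wlook('pics/w1.png')
look()
"
```

```text
clk 2.4 tcp [584.9  78.7 193.5] yaw 45.1 tilt [   0.   -0. -100.] gap 91.3 F 0.0 j [  7.5  19.5 100.2  -0.   60.3  52.4]
  shift tool [ 82.4 -25.4  43.5] wz 0.1
wrist
  xy [616.  257.4] el 2.24 ang 134 box [ 105    0   79   37 2198]
  xy [624.5 159.9] el 1.01 ang 172 box [ 204   58   71   74 4093]
  xy [589.5 -13.7] el 1.67 ang 163 box [  176   116   329   222 36016]
  xy [504.7 170.5] el 1.12 ang 165 box [ 108  148   71   66 3701]
  xy [404.  253.9] el 2.73 ang -147 box [  0 168  18  50 684]
  xy [387.1 172.3] el 2.24 ang 93 box [  15  219  106   84 4095]
scene
  xy [ 384.8 -885.4] el 2.21 ang 60 area 301 px [110.6  29.3]
  xy [581.7 -24.7] el 1.49 ang 177 area 7746 px [235.6 207.4]
  xy [623.5 159. ] el 1.24 ang -147 area 666 px [279.5 270.3]
  xy [504.3 170.2] el 1.28 ang -145 area 601 px [325.3 241.4]
  xy [381.2 170.6] el 2.83 ang 90 area 677 px [363.7 213.4]
  xy [625.9 270.3] el 1.17 ang -140 area 796 px [320.  308.4]
  xy [381.6 276.3] el 1.36 ang -158 area 620 px [403.2 240.3]
  xy [383.7 367.9] el 1.66 ang 108 area 240 px [440.  268.1]
  xy [595.9 387.3] el 3.06 ang 109 are
[... 312 characters left out ...]
143 area 363 px [129.7   6.1]
  xy [-267.4 -799. ] el 4.69 ang 64 area 173 px [553.5  45.1]
  xy [548.3 -45.2] el 1.99 ang 88 area 1634 px [265.6 183.8]
  xy [654.6 -15.3] el 1.24 ang 122 area 545 px [215.7 186.6]
  xy [627.8 152.1] el 1.14 ang 90 area 579 px [209.8 247.8]
  xy [504.1 166.6] el 1.21 ang 114 area 721 px [271.6 260.9]
  xy [379.8 171. ] el 3.82 ang 92 area 862 px [336.7 272. ]
  xy [630.8 264.4] el 1.19 ang 88 area 706 px [193.4 297.3]
  xy [382.5 280.6] el 1.06 ang 117 area 772 px [332.5 322.6]
  xy [384.4 377.2] el 2.64 ang 171 area 234 px [327.7 379.3]
  xy [594.  389.6] el 3.72 ang 109 area 1424 px [196.1 369.5]
  xy [498.4 393.9] el 1.13 ang 104 area 1291 px [254.5 378.7]
```

View pics/w1.png

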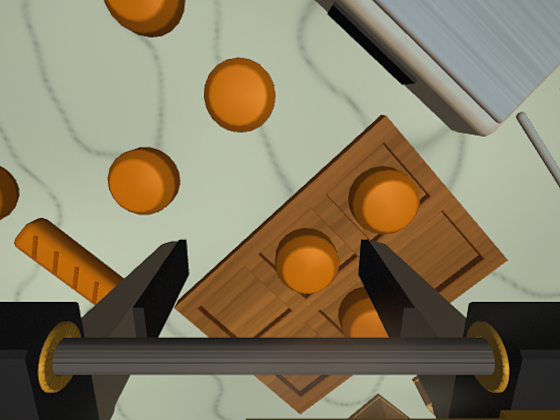

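Wrist view: rusk A at px (240,95) and B at (144,180), both clear around for the fingers. A is at about (625,157); approach, descend, grip.

>>> jog_arm([
  {"x": 28, "y": -9, "z": 10, "wx": 0, "wy": 0, "wz": 0, "fingers": 91},
  {"x": 28, "y": -9, "z": 10, "wx": 0, "wy": 0, "wz": 0, "fingers": 91},
  {"x": 28, "y": -9, "z": 10, "wx": 0, "wy": 0, "wz": 0, "fingers": 91},
  {"x": 0, "y": 0, "z": 30, "wx": 0, "wy": 0, "wz": 0, "fingers": 91},
  {"x": 0, "y": 0, "z": 30, "wx": 0, "wy": 0, "wz": 0, "fingers": 91},
])

```text
clock: 2.92
tool_pos: [0.6256, 0.1558, 0.104]
eef_rot: [0.923, 0.384, 0.002, 0.0]
wrist_force: [-0.4, -0.8, -0.1]
finger_gap: 0.091
grasp_force: 0.0
```

>>> jog_arm([
  {"x": 0, "y": 0, "z": 30, "wx": 0, "wy": 0, "wz": 0, "fingers": 91},
  {"x": 0, "y": 0, "z": 25, "wx": 0, "wy": 0, "wz": 0, "fingers": 91},
  {"x": 0, "y": 0, "z": 15, "wx": 0, "wy": 0, "wz": 0, "fingers": 91},
  {"x": 0, "y": 0, "z": 0, "wx": 0, "wy": 0, "wz": 0, "fingers": 50},
  {"x": 0, "y": 0, "z": 0, "wx": 0, "wy": 0, "wz": 0, "fingers": 50},
])

```text
clock: 3.33
tool_pos: [0.6236, 0.1541, 0.0333]
eef_rot: [0.924, 0.383, -0.001, -0.0]
wrist_force: [-0.2, 0.3, -0.0]
finger_gap: 0.0798
grasp_force: 0.0
```

>>> jog_arm([
  {"x": 0, "y": 0, "z": 0, "wx": 0, "wy": 0, "wz": 0, "fingers": 50},
  {"x": 0, "y": 0, "z": 0, "wx": 0, "wy": 0, "wz": 0, "fingers": 50},
  {"x": 0, "y": 0, "z": 0, "wx": 0, "wy": 0, "wz": 0, "fingers": 50},
])

```text
clock: 3.58
tool_pos: [0.6253, 0.1553, 0.0352]
eef_rot: [0.924, 0.384, 0.001, 0.0]
wrist_force: [-0.2, -0.9, 3.0]
finger_gap: 0.0611
grasp_force: 20.0
```

```bash
python3 -c "
from h import *
go(648,-87,130,45)
"
```

```text
clk 3.6 tcp [625.3 155.3  35.2] yaw 45.1 tilt [   0.2    0.1 -100. ] gap 61.1 F 20.0 j [13.8 35.  98.6 -0.  46.2 58.7]
  shift tool [-155.5  187.2  -94.9] wz 0.1
```

>>> jog_arm([
  {"x": 0, "y": 0, "z": -15, "wx": 0, "wy": 0, "wz": 0, "fingers": 50},
  {"x": 0, "y": 0, "z": -25, "wx": 0, "wy": 0, "wz": 0, "fingers": 50},
  {"x": 0, "y": 0, "z": -30, "wx": 0, "wy": 0, "wz": 0, "fingers": 50},
  {"x": 0, "y": 0, "z": -30, "wx": 0, "wy": 0, "wz": 0, "fingers": 50},
  {"x": -12, "y": 14, "z": 0, "wx": 0, "wy": 0, "wz": 0, "fingers": 50},
], force=30)

```text
clock: 4.0
tool_pos: [0.6294, 0.1397, 0.1408]
eef_rot: [0.923, 0.384, 0.005, 0.0]
wrist_force: [1.8, 0.3, 0.5]
finger_gap: 0.0608
grasp_force: 30.0
```

>>> jog_arm([
  {"x": -24, "y": 29, "z": 0, "wx": 0, "wy": 0, "wz": 0, "fingers": 50},
  {"x": -24, "y": 29, "z": 0, "wx": 0, "wy": 0, "wz": 0, "fingers": 50},
  {"x": -24, "y": 29, "z": 0, "wx": 0, "wy": 0, "wz": 0, "fingers": 50},
  {"x": -24, "y": 29, "z": 0, "wx": 0, "wy": 0, "wz": 0, "fingers": 50},
  {"x": -20, "y": 24, "z": 0, "wx": 0, "wy": 0, "wz": 0, "fingers": 50},
])

```text
clock: 4.42
tool_pos: [0.6435, -0.0465, 0.1348]
eef_rot: [0.924, 0.384, 0.001, 0.001]
wrist_force: [0.4, 0.7, 0.1]
finger_gap: 0.0612
grasp_force: 30.0
```

>>> jog_arm([
  {"x": -16, "y": 19, "z": 0, "wx": 0, "wy": 0, "wz": 0, "fingers": 50},
  {"x": -12, "y": 14, "z": 0, "wx": 0, "wy": 0, "wz": 0, "fingers": 50},
  {"x": 0, "y": 0, "z": 0, "wx": 0, "wy": 0, "wz": 0, "fingers": 50},
  {"x": 0, "y": 0, "z": 0, "wx": 0, "wy": 0, "wz": 0, "fingers": 50},
])

```text
clock: 4.75
tool_pos: [0.6469, -0.088, 0.1343]
eef_rot: [0.924, 0.383, 0.0, 0.0]
wrist_force: [-0.6, 1.0, -0.6]
finger_gap: 0.0609
grasp_force: 30.0
```

```bash
python3 -c "
from h import *
go(648,-87,42,45)
wlook('pics/w2.png')
cv2.imwrite('pics/s2.png',cv2.cvtColor(np.hstack([ctrl.snapshot('side')[60:330,150:400],ctrl.snapshot('scene')[100:370,150:430]]),cv2.COLOR_RGB2BGR))
"
```

```text
clk 4.8 tcp [646.9 -88.  134.3] yaw 45.0 tilt [   0.1    0.  -100. ] gap 60.9 F 30.0 j [-7.9 28.4 94.7  0.  56.8 37.1]
  shift tool [ 1.4 -0.  92.3] wz 0.0
wrist
  xy [602.2 -34.4] el 1.28 ang 148 box [    0    11   369   327 67578]
```

View pics/w2.png

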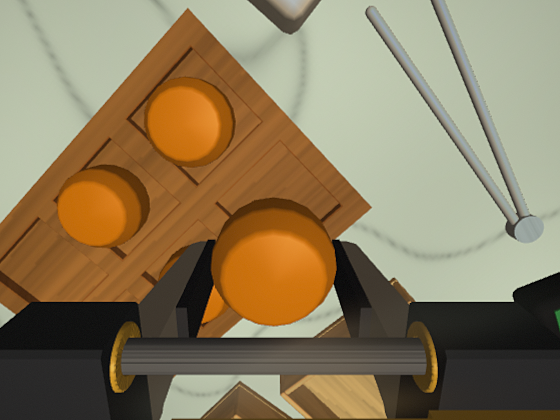

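The rusk is held centred at px (273,262). I'll check the tray from its visible corners at (371,208) and (188,9).

```bash
python3 -c "
from h import *
from scipy.spatial.transform import Rotation as R
s=ctrl.observe();Q=R.from_quat(s['eef_rot']).as_matrix();T=np.eye(4);h=H['hand_eye']
T[:3,:3]=Q@h[:3,:3];T[:3,3]=Q@h[:3,3]+s['tool_pos'];C['w']=dict(H,T=T)
a=np.radians(-.9);Rm=np.array([[np.cos(a),-np.sin(a)],[np.sin(a),np.cos(a)]])
for px,o in(((371,208),(145,-100)),((188,9),(145,100))):print(ray('w',px,.016),Rm@o+[556.4,-39.8])
im=cv2.imread('pics/w2.png')
# pocket (1,-1) and (1,1) outlines
for j in(-1,1):
  c=Rm@[92,46*j]+[556.4,-39.8]
  print([proj('w',[*(c+Rm@[sx*36,sy*36]),16]).round() for sx,sy in((1,-1),(1,1),(-1,1),(-1,-1))])
"
```

```text
[ 701.5 -143.1] [ 699.8 -142.1]
[705.   54.6] [703.   57.9]
[array([338., 207.]), array([275., 142.]), array([210., 205.]), array([273., 264.])]
[array([257., 122.]), array([185.,  47.]), array([120., 119.]), array([192., 187.])]
```

The tray agrees within 3 mm. Lower and release to 74 mm only.

>>> jog_arm([
  {"x": 1, "y": 0, "z": 30, "wx": 0, "wy": 0, "wz": 0, "fingers": 50},
  {"x": 0, "y": 0, "z": 25, "wx": 0, "wy": 0, "wz": 0, "fingers": 50},
  {"x": 0, "y": 0, "z": 20, "wx": 0, "wy": 0, "wz": 0, "fingers": 50},
  {"x": 0, "y": 0, "z": 10, "wx": 0, "wy": 0, "wz": 0, "fingers": 50},
  {"x": 0, "y": 0, "z": 4, "wx": 0, "wy": 0, "wz": 0, "fingers": 50},
])

```text
clock: 5.32
tool_pos: [0.6464, -0.0853, 0.0429]
eef_rot: [0.923, 0.384, -0.001, -0.001]
wrist_force: [-0.1, 0.3, -0.1]
finger_gap: 0.061
grasp_force: 30.0
```

>>> jog_arm([
  {"x": 0, "y": 0, "z": 3, "wx": 0, "wy": 0, "wz": 0, "fingers": 50},
  {"x": 0, "y": 0, "z": 0, "wx": 0, "wy": 0, "wz": 0, "fingers": 50},
  {"x": 0, "y": 0, "z": 0, "wx": 0, "wy": 0, "wz": 0, "fingers": 74},
  {"x": 0, "y": 0, "z": 0, "wx": 0, "wy": 0, "wz": 0, "fingers": 74},
])

```text
clock: 5.65
tool_pos: [0.6484, -0.0866, 0.0429]
eef_rot: [0.923, 0.384, 0.001, 0.001]
wrist_force: [-0.5, -0.2, -0.7]
finger_gap: 0.0721
grasp_force: 0.0
```

```bash
python3 -c "
from h import *
go(504,168,150,45)
"
```

```text
clk 5.7 tcp [648.4 -86.6  42.9] yaw 45.1 tilt [   0.2   -0.  -100. ] gap 72.1 F 0.0 j [-7.7 35.1 97.1 -0.  47.7 37.1]
  shift tool [  78.7 -281.8 -107.5] wz 0.1
```

>>> jog_arm([
  {"x": 0, "y": 0, "z": -25, "wx": 0, "wy": 0, "wz": 0, "fingers": 74},
  {"x": 0, "y": 0, "z": -35, "wx": 0, "wy": 0, "wz": 0, "fingers": 80},
  {"x": 0, "y": 0, "z": -40, "wx": 0, "wy": 0, "wz": 0, "fingers": 91},
  {"x": 9.8, "y": -35.2, "z": -8, "wx": 0, "wy": 0, "wz": 0, "fingers": 91},
  {"x": 9.8, "y": -35.2, "z": 0, "wx": 0, "wy": 0, "wz": 0, "fingers": 91},
])

```text
clock: 6.07
tool_pos: [0.6145, -0.0236, 0.1546]
eef_rot: [0.924, 0.382, 0.004, 0.002]
wrist_force: [-0.2, 1.2, -0.5]
finger_gap: 0.0911
grasp_force: 0.0
```

>>> jog_arm([
  {"x": 9.8, "y": -35.2, "z": 0, "wx": 0, "wy": 0, "wz": 0, "fingers": 91},
  {"x": 9.8, "y": -35.2, "z": 0, "wx": 0, "wy": 0, "wz": 0, "fingers": 91},
  {"x": 9.8, "y": -35.2, "z": 0, "wx": 0, "wy": 0, "wz": 0, "fingers": 91},
  {"x": 9.8, "y": -35.2, "z": 0, "wx": 0, "wy": 0, "wz": 0, "fingers": 91},
  {"x": 9.8, "y": -35.2, "z": 0, "wx": 0, "wy": 0, "wz": 0, "fingers": 91},
])

```text
clock: 6.48
tool_pos: [0.5207, 0.1373, 0.1507]
eef_rot: [0.924, 0.383, 0.001, 0.0]
wrist_force: [0.0, -0.1, 0.6]
finger_gap: 0.0907
grasp_force: 0.0
```

```bash
python3 -c "
from h import *
wlook();look('3')
go(504,168,35,45)
"
```

```text
wrist
  xy [493.6 365.9] el 2.19 ang 146 box [  0   0  44  24 866]
  xy [610.4 251.4] el 3.18 ang 135 box [ 216    0   65   21 1009]
  xy [601.   7.] el 1.85 ang 166 box [  255   114   305   224 31114]
  xy [504.8 170. ] el 1.06 ang -161 box [ 192  150   76   77 4594]
  xy [383.  274.3] el 1.23 ang 170 box [   0  164   81   76 5099]
  xy [385.5 201.4] el 1.06 ang 139 box [  79  231   65   56 2195]
  xy [389.3 122.3] el 2.15 ang -163 box [165 290  33  42 836]
  xy [455.3 -77.9] el 2.05 ang 123 box [ 318  375  115   44 4140]
scene
  xy [ 384.6 -886.2] el 2.21 ang 62 area 296 px [110.6  29.2]
  xy [585.2 -27.4] el 1.36 ang 179 area 7585 px [233.5 207.5]
  xy [504. 170.] el 1.31 ang -153 area 597 px [325.3 241.3]
  xy [380.8 175.6] el 2.58 ang 89 area 614 px [365.5 214.6]
  xy [625.9 270.2] el 1.17 ang -140 area 793 px [320.  308.4]
  xy [381.4 276.1] el 1.36 ang -159 area 618 px [403.2 240.2]
  xy [383.3 367.8] el 1.56 ang 106 area 247 px [440. 268.]
  xy [595.8 387.4] el 3.06 ang 108 area 1167 px [379.4 343.5]
  xy [498.5 394.4] el 1.24 ang -163 area 829 px [416.4 311.5]
  xy [400.8 57
[... 253 characters left out ...]
 -51.5] el 2.35 ang 93 area 881 px [218.6 177.2]
  xy [557.5   1. ] el 1.81 ang 102 area 415 px [258.2 198.1]
  xy [504.7 165.6] el 1.16 ang 105 area 695 px [271.4 260.4]
  xy [379.8 170.2] el 3.86 ang 91 area 830 px [336.8 271.6]
  xy [631.7 263.5] el 1.18 ang 88 area 664 px [193.  296.9]
  xy [383.5 287.5] el 1.38 ang 164 area 561 px [331.7 326.2]
  xy [384.2 377.2] el 2.53 ang 171 area 233 px [327.8 379.3]
  xy [594.  389.4] el 3.73 ang 108 area 1420 px [196.1 369.4]
  xy [498.4 393.9] el 1.13 ang 103 area 1290 px [254.5 378.7]
clk 6.6 tcp [520.7 137.8 150.6] yaw 45.3 tilt [   0.1    0.  -100. ] gap 91.0 F 0.0 j [ 14.7  18.2 108.6   0.   53.1  59.3]
  shift tool [  9.6 -33.2 115.6] wz 0.3
```

View pics/scene3.png

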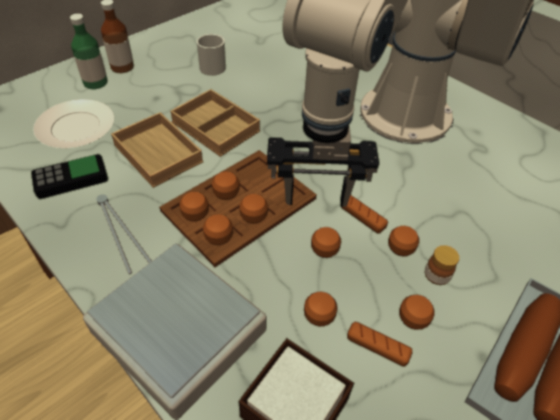

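The first rusk sits in its pocket (px 194,204). Now B.

>>> jog_arm([
  {"x": 9.5, "y": -33, "z": 5, "wx": 0, "wy": 0, "wz": 0, "fingers": 91},
  {"x": 0, "y": 0, "z": 25, "wx": 0, "wy": 0, "wz": 0, "fingers": 91},
  {"x": 0, "y": 0, "z": 35, "wx": 0, "wy": 0, "wz": 0, "fingers": 91},
  {"x": 0, "y": 0, "z": 30, "wx": 0, "wy": 0, "wz": 0, "fingers": 91},
  {"x": 0, "y": 0, "z": 20, "wx": 0, "wy": 0, "wz": 0, "fingers": 91},
])

```text
clock: 7.05
tool_pos: [0.5048, 0.165, 0.0329]
eef_rot: [0.924, 0.383, -0.0, 0.0]
wrist_force: [-0.8, 0.0, 0.0]
finger_gap: 0.0914
grasp_force: 0.0
```

>>> jog_arm([
  {"x": 0, "y": 0, "z": 0, "wx": 0, "wy": 0, "wz": 0, "fingers": 91},
  {"x": 0, "y": 0, "z": 0, "wx": 0, "wy": 0, "wz": 0, "fingers": 50},
  {"x": 0, "y": 0, "z": 0, "wx": 0, "wy": 0, "wz": 0, "fingers": 50},
  {"x": 0, "y": 0, "z": 0, "wx": 0, "wy": 0, "wz": 0, "fingers": 50},
  {"x": 0, "y": 0, "z": 0, "wx": 0, "wy": 0, "wz": 0, "fingers": 50},
])

```text
clock: 7.47
tool_pos: [0.5058, 0.1661, 0.0361]
eef_rot: [0.924, 0.384, 0.001, 0.0]
wrist_force: [-0.4, 0.1, -0.6]
finger_gap: 0.0666
grasp_force: 0.3
```

>>> jog_arm([
  {"x": 0, "y": 0, "z": 0, "wx": 0, "wy": 0, "wz": 0, "fingers": 50},
])

```text
clock: 7.55
tool_pos: [0.5056, 0.1662, 0.0359]
eef_rot: [0.923, 0.384, 0.001, 0.0]
wrist_force: [-0.6, -1.2, 7.8]
finger_gap: 0.0612
grasp_force: 30.0
```

```bash
python3 -c "
from h import *
go(464,-84,130,45)
"
```

```text
clk 7.5 tcp [505.6 166.2  35.9] yaw 45.1 tilt [   0.2    0.1 -100. ] gap 61.2 F 30.0 j [ 18.   27.8 113.1   0.   39.   62.9]
  shift tool [-206.4  147.2  -94.4] wz 0.1
```

>>> jog_arm([
  {"x": 0, "y": 0, "z": -15, "wx": 0, "wy": 0, "wz": 0, "fingers": 50},
  {"x": 0, "y": 0, "z": -25, "wx": 0, "wy": 0, "wz": 0, "fingers": 50},
  {"x": 0, "y": 0, "z": -30, "wx": 0, "wy": 0, "wz": 0, "fingers": 50},
  {"x": 0, "y": 0, "z": -30, "wx": 0, "wy": 0, "wz": 0, "fingers": 50},
  {"x": -16, "y": 11.4, "z": 0, "wx": 0, "wy": 0, "wz": 0, "fingers": 50},
])

```text
clock: 7.97
tool_pos: [0.5055, 0.1494, 0.1406]
eef_rot: [0.923, 0.384, 0.005, 0.0]
wrist_force: [1.2, 0.6, -0.3]
finger_gap: 0.0611
grasp_force: 30.0
```

>>> jog_arm([
  {"x": -31, "y": 22, "z": 0, "wx": 0, "wy": 0, "wz": 0, "fingers": 50},
  {"x": -31, "y": 22, "z": 0, "wx": 0, "wy": 0, "wz": 0, "fingers": 50},
  {"x": -31, "y": 22, "z": 0, "wx": 0, "wy": 0, "wz": 0, "fingers": 50},
  {"x": -31, "y": 22, "z": 0, "wx": 0, "wy": 0, "wz": 0, "fingers": 50},
  {"x": -31, "y": 22, "z": 0, "wx": 0, "wy": 0, "wz": 0, "fingers": 50},
])

```text
clock: 8.38
tool_pos: [0.4695, -0.0424, 0.1353]
eef_rot: [0.923, 0.384, 0.001, 0.0]
wrist_force: [1.2, 0.1, -0.4]
finger_gap: 0.0608
grasp_force: 30.0
```

>>> jog_arm([
  {"x": -21, "y": 15, "z": 0, "wx": 0, "wy": 0, "wz": 0, "fingers": 50},
  {"x": -14, "y": 10, "z": 0, "wx": 0, "wy": 0, "wz": 0, "fingers": 50},
  {"x": 0, "y": 0, "z": 0, "wx": 0, "wy": 0, "wz": 0, "fingers": 50},
  {"x": 0, "y": 0, "z": 0, "wx": 0, "wy": 0, "wz": 0, "fingers": 50},
])

```text
clock: 8.72
tool_pos: [0.463, -0.0838, 0.135]
eef_rot: [0.924, 0.383, 0.0, 0.0]
wrist_force: [-0.2, 0.8, -1.3]
finger_gap: 0.061
grasp_force: 30.0
```

```bash
python3 -c "
from h import *
go(464.5,-85,42.5,45)
"
```

```text
clk 8.7 tcp [463.  -83.8 135. ] yaw 45.0 tilt [   0.1    0.  -100. ] gap 61.0 F 30.0 j [-10.5  14.  117.3   0.   48.7  34.6]
  shift tool [ 0.2  1.8 92.5] wz -0.0
```

>>> jog_arm([
  {"x": 0, "y": 1.8, "z": 30, "wx": 0, "wy": 0, "wz": 0, "fingers": 50},
  {"x": 0, "y": 0, "z": 25, "wx": 0, "wy": 0, "wz": 0, "fingers": 50},
  {"x": 0, "y": 0, "z": 20, "wx": 0, "wy": 0, "wz": 0, "fingers": 50},
  {"x": 0, "y": 0, "z": 10, "wx": 0, "wy": 0, "wz": 0, "fingers": 50},
  {"x": 0, "y": 0, "z": 4, "wx": 0, "wy": 0, "wz": 0, "fingers": 50},
])

```text
clock: 9.13
tool_pos: [0.4636, -0.0834, 0.0443]
eef_rot: [0.923, 0.384, -0.001, -0.001]
wrist_force: [-0.7, -0.0, 0.2]
finger_gap: 0.0606
grasp_force: 30.0
```

>>> jog_arm([
  {"x": 0, "y": 0, "z": 3, "wx": 0, "wy": 0, "wz": 0, "fingers": 50},
  {"x": 0, "y": 0, "z": 0, "wx": 0, "wy": 0, "wz": 0, "fingers": 50},
  {"x": 0, "y": 0, "z": 0, "wx": 0, "wy": 0, "wz": 0, "fingers": 74},
  {"x": 0, "y": 0, "z": 0, "wx": 0, "wy": 0, "wz": 0, "fingers": 74},
])

```text
clock: 9.47
tool_pos: [0.4651, -0.0846, 0.0435]
eef_rot: [0.923, 0.384, 0.001, 0.0]
wrist_force: [-0.2, -0.8, 0.4]
finger_gap: 0.0724
grasp_force: 0.0
```

>>> jog_arm([
  {"x": 0, "y": 0, "z": -25, "wx": 0, "wy": 0, "wz": 0, "fingers": 74},
  {"x": 0, "y": 0, "z": -35, "wx": 0, "wy": 0, "wz": 0, "fingers": 80},
  {"x": 0, "y": 0, "z": -40, "wx": 0, "wy": 0, "wz": 0, "fingers": 91},
  {"x": 36, "y": -13, "z": -8, "wx": 0, "wy": 0, "wz": 0, "fingers": 91},
  {"x": 36, "y": -13, "z": 0, "wx": 0, "wy": 0, "wz": 0, "fingers": 91},
])

```text
clock: 9.88
tool_pos: [0.4993, -0.0158, 0.1552]
eef_rot: [0.924, 0.382, 0.004, 0.002]
wrist_force: [1.4, 0.5, -0.8]
finger_gap: 0.0906
grasp_force: 0.0
```

>>> jog_arm([
  {"x": 36, "y": -13, "z": 0, "wx": 0, "wy": 0, "wz": 0, "fingers": 91},
  {"x": 36, "y": -13, "z": 0, "wx": 0, "wy": 0, "wz": 0, "fingers": 91},
  {"x": 36, "y": -13, "z": 0, "wx": 0, "wy": 0, "wz": 0, "fingers": 91},
  {"x": 36, "y": -13, "z": 0, "wx": 0, "wy": 0, "wz": 0, "fingers": 91},
  {"x": 36, "y": -13, "z": 0, "wx": 0, "wy": 0, "wz": 0, "fingers": 91},
])

```text
clock: 10.3
tool_pos: [0.5784, 0.1602, 0.1517]
eef_rot: [0.923, 0.384, 0.001, 0.0]
wrist_force: [0.9, 0.2, 1.1]
finger_gap: 0.091
grasp_force: 0.0
```

>>> jog_arm([
  {"x": 36, "y": -13, "z": 0, "wx": 0, "wy": 0, "wz": 0, "fingers": 91},
  {"x": 36, "y": -13, "z": 0, "wx": 0, "wy": 0, "wz": 0, "fingers": 91},
])

```text
clock: 10.47
tool_pos: [0.6107, 0.2296, 0.1517]
eef_rot: [0.923, 0.384, 0.001, 0.0]
wrist_force: [0.7, -0.1, -0.4]
finger_gap: 0.0911
grasp_force: 0.0
```

```bash
python3 -c "
from h import *
wlook('pics/w4.png');look('4')
go(628,267,35,45)
"
```

```text
wrist
  xy [597.2 384.6] el 3.50 ang 109 box [  37   21  156  104 7177]
  xy [626.4 269.2] el 1.04 ang -175 box [ 212  116   78   78 4787]
  xy [502.1 390.1] el 1.17 ang 179 box [   0  118   77   79 5053]
  xy [683.8  44.3] el 1.70 ang 132 box [ 437  263   80   46 2083]
  xy [389.2 163.7] el 1.76 ang 103 box [ 122  375   85   45 2517]
  xy [531.1  21. ] el 2.52 ang 139 box [ 276  375  158   44 5437]
scene
  xy [ 385.7 -881.6] el 2.39 ang 63 area 332 px [111.   29.8]
  xy [589.2 -36.9] el 1.60 ang -169 area 7054 px [229.3 206. ]
  xy [625.9 270.3] el 1.18 ang -140 area 796 px [320.  308.4]
  xy [381.8 276.5] el 1.40 ang -159 area 627 px [403.2 240.4]
  xy [383.6 368. ] el 1.56 ang 105 area 248 px [440.  268.1]
  xy [595.8 387.3] el 2.99 ang 108 area 1168 px [379.4 343.4]
  xy [498.5 394.4] el 1.25 ang -164 area 828 px [416.4 311.6]
  xy [401.6 570. ] el 4.18 ang -172 area 3557 px [529.4 345.9]
  xy [448.7 632.8] el 4.39 ang -161 area 1130 px [550.7 389.8]
side
  xy [ 466.1 -963.3] el 1.77 ang 92 area 236 px [327.2   8.4]
  xy [466.7 -89.1] el 1.46 ang 94 area 640 px [304. 172.]
  xy [592.9 -48.1] el 1.33 ang 123 area 2464 px [246.1 179. ]
  xy [381.2 147. ] el 2.48 ang 87 area 472 px [336.6 261.6]
  xy [378.  212.4] el 1.51 ang 74 area 301 px [337. 289.]
  xy [631.7 263.2] el 1.18 ang 82 area 662 px [193.1 296.7]
  xy [382.  288.9] el 1.45 ang 178 area 510 px [332.6 327. ]
  xy [384.2 377.3] el 2.60 ang 171 area 234 px [327.8 379.4]
  xy [594.  389.4] el 3.72 ang 109 area 1419 px [196.1 369.4]
  xy [498.4 393.8] el 1.13 ang 105 area 1279 px [254.5 378.6]
clk 10.6 tcp [610.8 229.9 151.2] yaw 45.3 tilt [   0.2    0.1 -100. ] gap 90.8 F 0.0 j [20.5 27.3 94.1  0.  58.5 65.2]
  shift tool [ 38.2 -14.  116.2] wz 0.3
```

View pics/side4.png

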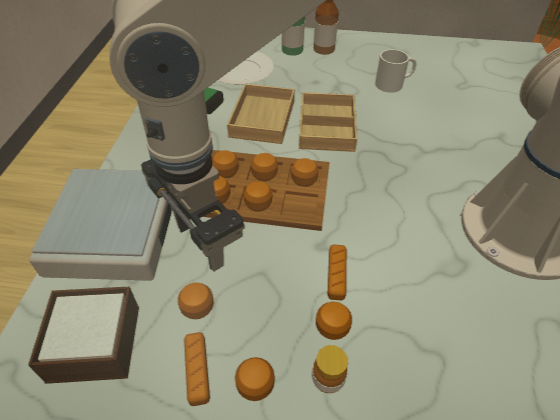

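Two pockets are filled (px 225,162 and 304,172). The pocket near (284,205) is still empty. Now C.

>>> jog_arm([
  {"x": 38, "y": -14, "z": 5, "wx": 0, "wy": 0, "wz": 0, "fingers": 91},
  {"x": 0, "y": 0, "z": 25, "wx": 0, "wy": 0, "wz": 0, "fingers": 91},
  {"x": 0, "y": 0, "z": 35, "wx": 0, "wy": 0, "wz": 0, "fingers": 91},
  {"x": 0, "y": 0, "z": 30, "wx": 0, "wy": 0, "wz": 0, "fingers": 91},
  {"x": 0, "y": 0, "z": 20, "wx": 0, "wy": 0, "wz": 0, "fingers": 91},
])

```text
clock: 11.03
tool_pos: [0.6251, 0.2625, 0.0334]
eef_rot: [0.924, 0.383, -0.001, 0.0]
wrist_force: [-1.2, 0.2, -0.2]
finger_gap: 0.0909
grasp_force: 0.0
```

>>> jog_arm([
  {"x": 0, "y": 0, "z": 0, "wx": 0, "wy": 0, "wz": 0, "fingers": 91},
  {"x": 0, "y": 0, "z": 0, "wx": 0, "wy": 0, "wz": 0, "fingers": 50},
  {"x": 0, "y": 0, "z": 0, "wx": 0, "wy": 0, "wz": 0, "fingers": 50},
  {"x": 0, "y": 0, "z": 0, "wx": 0, "wy": 0, "wz": 0, "fingers": 50},
  {"x": 0, "y": 0, "z": 0, "wx": 0, "wy": 0, "wz": 0, "fingers": 50},
])

```text
clock: 11.45
tool_pos: [0.628, 0.2646, 0.0377]
eef_rot: [0.924, 0.384, 0.001, -0.0]
wrist_force: [-0.1, 1.0, 0.5]
finger_gap: 0.0667
grasp_force: 0.2
```

>>> jog_arm([
  {"x": 0, "y": 0, "z": 0, "wx": 0, "wy": 0, "wz": 0, "fingers": 50},
])

```text
clock: 11.53
tool_pos: [0.6277, 0.2647, 0.0373]
eef_rot: [0.923, 0.384, 0.001, -0.0]
wrist_force: [-1.1, -0.2, 7.0]
finger_gap: 0.0607
grasp_force: 30.0
```

```bash
python3 -c "
from h import *
go(465,7,130,45)
"
```

```text
clk 11.5 tcp [627.7 264.7  37.3] yaw 45.1 tilt [   0.2    0.1 -100. ] gap 60.7 F 30.0 j [22.7 37.4 93.5  0.  49.  67.6]
  shift tool [-297.2   66.6  -93.3] wz 0.1
```

>>> jog_arm([
  {"x": 0, "y": 0, "z": -15, "wx": 0, "wy": 0, "wz": 0, "fingers": 50},
  {"x": 0, "y": 0, "z": -25, "wx": 0, "wy": 0, "wz": 0, "fingers": 50},
  {"x": 0, "y": 0, "z": -30, "wx": 0, "wy": 0, "wz": 0, "fingers": 50},
  {"x": 0, "y": 0, "z": -30, "wx": 0, "wy": 0, "wz": 0, "fingers": 50},
  {"x": -18, "y": 4, "z": 0, "wx": 0, "wy": 0, "wz": 0, "fingers": 50},
])

```text
clock: 11.95
tool_pos: [0.6218, 0.2521, 0.1436]
eef_rot: [0.923, 0.384, 0.006, -0.0]
wrist_force: [0.1, -0.4, 0.2]
finger_gap: 0.0608
grasp_force: 30.0
```

>>> jog_arm([
  {"x": -36, "y": 8, "z": 0, "wx": 0, "wy": 0, "wz": 0, "fingers": 50},
  {"x": -36, "y": 8, "z": 0, "wx": 0, "wy": 0, "wz": 0, "fingers": 50},
  {"x": -36, "y": 8, "z": 0, "wx": 0, "wy": 0, "wz": 0, "fingers": 50},
  {"x": -36, "y": 8, "z": 0, "wx": 0, "wy": 0, "wz": 0, "fingers": 50},
  {"x": -36, "y": 8, "z": 0, "wx": 0, "wy": 0, "wz": 0, "fingers": 50},
])

```text
clock: 12.37
tool_pos: [0.5174, 0.0919, 0.1368]
eef_rot: [0.923, 0.384, 0.001, 0.0]
wrist_force: [0.4, -0.6, -0.8]
finger_gap: 0.0608
grasp_force: 30.0
```

>>> jog_arm([
  {"x": -36, "y": 8, "z": 0, "wx": 0, "wy": 0, "wz": 0, "fingers": 50},
  {"x": -36, "y": 8, "z": 0, "wx": 0, "wy": 0, "wz": 0, "fingers": 50},
  {"x": -18, "y": 4, "z": 0, "wx": 0, "wy": 0, "wz": 0, "fingers": 50},
  {"x": -9, "y": 2.5, "z": 0, "wx": 0, "wy": 0, "wz": 0, "fingers": 50},
  {"x": 0, "y": 0, "z": 0, "wx": 0, "wy": 0, "wz": 0, "fingers": 50},
])

```text
clock: 12.78
tool_pos: [0.464, 0.0059, 0.1365]
eef_rot: [0.924, 0.383, 0.0, 0.0]
wrist_force: [-0.6, -0.7, -1.8]
finger_gap: 0.0609
grasp_force: 30.0
```

>>> jog_arm([
  {"x": 0, "y": 0, "z": 0, "wx": 0, "wy": 0, "wz": 0, "fingers": 50},
  {"x": 0, "y": 0, "z": 0, "wx": 0, "wy": 0, "wz": 0, "fingers": 50},
])

```text
clock: 12.95
tool_pos: [0.4657, 0.0078, 0.1361]
eef_rot: [0.923, 0.384, 0.001, 0.0]
wrist_force: [0.4, -0.2, -1.7]
finger_gap: 0.0607
grasp_force: 30.0
```

```bash
python3 -c "
from h import *
go(465,7,44,45)
"
```

```text
clk 12.9 tcp [465.7   7.8 136.1] yaw 45.1 tilt [   0.1    0.  -100. ] gap 60.7 F 30.0 j [  0.8  13.5 117.8   0.   48.7  45.6]
  shift tool [-1.2 -0.  92.1] wz 0.1
```

>>> jog_arm([
  {"x": -1.2, "y": 0, "z": 30, "wx": 0, "wy": 0, "wz": 0, "fingers": 50},
  {"x": 0, "y": 0, "z": 25, "wx": 0, "wy": 0, "wz": 0, "fingers": 50},
  {"x": 0, "y": 0, "z": 20, "wx": 0, "wy": 0, "wz": 0, "fingers": 50},
  {"x": 0, "y": 0, "z": 10, "wx": 0, "wy": 0, "wz": 0, "fingers": 50},
  {"x": 0, "y": 0, "z": 4, "wx": 0, "wy": 0, "wz": 0, "fingers": 50},
])

```text
clock: 13.37
tool_pos: [0.4632, 0.007, 0.0451]
eef_rot: [0.923, 0.384, -0.001, -0.0]
wrist_force: [0.2, -0.5, -0.6]
finger_gap: 0.0607
grasp_force: 30.0
```

>>> jog_arm([
  {"x": 0, "y": 0, "z": 3, "wx": 0, "wy": 0, "wz": 0, "fingers": 50},
  {"x": 0, "y": 0, "z": 0, "wx": 0, "wy": 0, "wz": 0, "fingers": 50},
  {"x": 0, "y": 0, "z": 0, "wx": 0, "wy": 0, "wz": 0, "fingers": 74},
  {"x": 0, "y": 0, "z": 0, "wx": 0, "wy": 0, "wz": 0, "fingers": 74},
])

```text
clock: 13.7
tool_pos: [0.4645, 0.0063, 0.0445]
eef_rot: [0.923, 0.384, 0.001, 0.0]
wrist_force: [0.4, -1.4, 0.8]
finger_gap: 0.0716
grasp_force: 0.0
```

>>> jog_arm([
  {"x": 0, "y": 0, "z": -25, "wx": 0, "wy": 0, "wz": 0, "fingers": 74},
  {"x": 0, "y": 0, "z": -35, "wx": 0, "wy": 0, "wz": 0, "fingers": 80},
  {"x": 0, "y": 0, "z": -40, "wx": 0, "wy": 0, "wz": -6.5, "fingers": 91},
  {"x": 0, "y": 0, "z": -20, "wx": 0, "wy": 0, "wz": -6.5, "fingers": 91},
  {"x": 0, "y": 0, "z": 0, "wx": 0, "wy": 0, "wz": -6.5, "fingers": 91},
])

```text
clock: 14.12
tool_pos: [0.4668, 0.0061, 0.169]
eef_rot: [0.844, 0.537, 0.004, 0.002]
wrist_force: [0.7, 0.9, -0.5]
finger_gap: 0.0913
grasp_force: 0.0
```

>>> jog_arm([
  {"x": 0, "y": 0, "z": 0, "wx": 0, "wy": 0, "wz": -6.5, "fingers": 91},
  {"x": 0, "y": 0, "z": 0, "wx": 0, "wy": 0, "wz": -6.5, "fingers": 91},
  {"x": 0, "y": 0, "z": 0, "wx": 0, "wy": 0, "wz": -6.5, "fingers": 91},
  {"x": 0, "y": 0, "z": 0, "wx": 0, "wy": 0, "wz": -6, "fingers": 91},
  {"x": 0, "y": 0, "z": 0, "wx": 0, "wy": 0, "wz": 0, "fingers": 91},
])

```text
clock: 14.53
tool_pos: [0.4639, 0.0061, 0.1644]
eef_rot: [0.705, 0.709, 0.001, 0.001]
wrist_force: [-0.4, 0.4, -0.2]
finger_gap: 0.0912
grasp_force: 0.0
```

>>> jog_arm([
  {"x": 38, "y": -12, "z": 0, "wx": 0, "wy": 0, "wz": 0, "fingers": 91},
  {"x": 38, "y": -12, "z": 0, "wx": 0, "wy": 0, "wz": 0, "fingers": 91},
  {"x": 38, "y": -12, "z": 0, "wx": 0, "wy": 0, "wz": 0, "fingers": 91},
  {"x": 38, "y": -12, "z": 0, "wx": 0, "wy": 0, "wz": 0, "fingers": 91},
  {"x": 38, "y": -12, "z": 0, "wx": 0, "wy": 0, "wz": 0, "fingers": 91},
])

```text
clock: 14.95
tool_pos: [0.4026, 0.1976, 0.1643]
eef_rot: [0.708, 0.706, 0.001, 0.0]
wrist_force: [1.6, -0.0, 0.1]
finger_gap: 0.0911
grasp_force: 0.0
```

```bash
python3 -c "
from h import *
wlook('pics/w5.png');look('5')
go(382,276,35,90)
"
```

```text
wrist
  xy [604.5 339.3] el 1.32 ang 179 box [ 521    0   39   34 1146]
  xy [382.1 275.7] el 1.02 ang 144 box [ 207   63   78   80 4891]
  xy [381.  171.4] el 3.48 ang 92 box [ 226  164   42  123 4462]
  xy [490.7 -18.4] el 2.68 ang 178 box [ 283  375  152   44 6133]
scene
  xy [ 382.2 -891.8] el 2.04 ang 65 area 248 px [110.3  28.3]
  xy [577.9 -27.8] el 1.45 ang 180 area 7786 px [236.  205.7]
  xy [380.9 170.5] el 2.85 ang 90 area 669 px [363.7 213.3]
  xy [379.9 275. ] el 1.30 ang -163 area 583 px [403.2 239.5]
  xy [383.7 367.5] el 1.62 ang 104 area 250 px [439.8 268. ]
  xy [595.8 387.4] el 2.99 ang 108 area 1171 px [379.5 343.4]
  xy [497.7 393.8] el 1.25 ang -169 area 800 px [416.4 311.1]
  xy [400.  570.3] el 4.26 ang -172 area 3440 px [530.  345.5]
  xy [449.3 633.9] el 4.34 ang -161 area 1037 px [551.1 390.5]
side
  xy [1163.2 -867.2] el 1.40 ang 140 area 336 px [129.9   6. ]
  xy [ 466.  -123.5] el 1.89 ang 173 area 215 px [305.6 163.9]
  xy [ 653.1 -101.3] el 1.30 ang 117 area 442 px [224.8 160.9]
  xy [562.2 -51.3] el 3.36 ang 92 area 1221 px [259.9 181.3]
  xy [656.7 -17.2] el 1.16 ang 103 area 481 px [215.  185.9]
  xy [382.3 145.7] el 2.31 ang 88 area 414 px [336. 261.]
  xy [378.6 212.6] el 1.47 ang 81 area 305 px [336.7 289.1]
  xy [383.4 286.6] el 1.20 ang 158 area 552 px [331.8 325.7]
  xy [384.3 377.3] el 2.57 ang 170 area 236 px [327.8 379.4]
  xy [594.1 389.4] el 3.74 ang 109 area 1399 px [196.  369.4]
  xy [498.5 393.8] el 1.14 ang 101 area 1271 px [254.4 378.6]
clk 15.1 tcp [402.5 198.4 164.2] yaw 90.2 tilt [   0.1    0.1 -100. ] gap 90.8 F 0.0 j [ 26.    9.5 118.3   0.   52.   25.8]
  shift tool [ 77.5 -20.4 129.2] wz 0.2
```

View pics/w5.png

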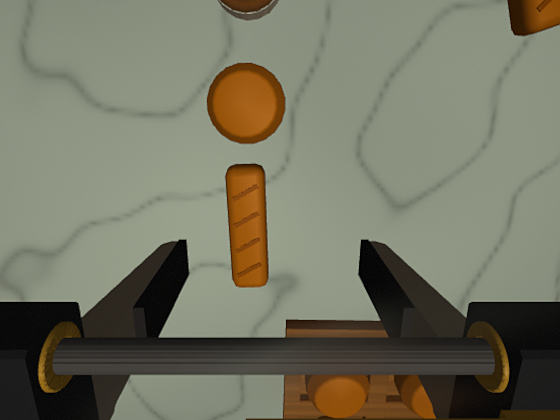

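Rusk D is at px (246,103), and the fingers close across x, clear of the stick and the jar. Grip D.

>>> jog_arm([
  {"x": 38, "y": -10, "z": 5, "wx": 0, "wy": 0, "wz": 0, "fingers": 91},
  {"x": 39, "y": -10, "z": 10, "wx": 0, "wy": 0, "wz": 0, "fingers": 91},
  {"x": 0, "y": 0, "z": 30, "wx": 0, "wy": 0, "wz": 0, "fingers": 91},
  {"x": 0, "y": 0, "z": 35, "wx": 0, "wy": 0, "wz": 0, "fingers": 91},
  {"x": 0, "y": 0, "z": 30, "wx": 0, "wy": 0, "wz": 0, "fingers": 91},
])

```text
clock: 15.52
tool_pos: [0.3835, 0.2728, 0.0527]
eef_rot: [0.707, 0.707, 0.001, 0.0]
wrist_force: [-0.4, -1.2, -1.4]
finger_gap: 0.091
grasp_force: 0.0
```

>>> jog_arm([
  {"x": 0, "y": 0, "z": 20, "wx": 0, "wy": 0, "wz": 0, "fingers": 91},
  {"x": 0, "y": 0, "z": 0, "wx": 0, "wy": 0, "wz": 0, "fingers": 50},
  {"x": 0, "y": 0, "z": 0, "wx": 0, "wy": 0, "wz": 0, "fingers": 50},
  {"x": 0, "y": 0, "z": 0, "wx": 0, "wy": 0, "wz": 0, "fingers": 50},
  {"x": 0, "y": 0, "z": 0, "wx": 0, "wy": 0, "wz": 0, "fingers": 50},
])

```text
clock: 15.93
tool_pos: [0.3843, 0.2733, 0.0351]
eef_rot: [0.707, 0.707, 0.001, 0.0]
wrist_force: [-0.2, -0.3, -0.2]
finger_gap: 0.0668
grasp_force: 0.1
```

>>> jog_arm([
  {"x": 0, "y": 0, "z": 0, "wx": 0, "wy": 0, "wz": 0, "fingers": 50},
])

```text
clock: 16.02
tool_pos: [0.3842, 0.2734, 0.0351]
eef_rot: [0.707, 0.708, 0.001, 0.0]
wrist_force: [0.2, -2.2, 4.7]
finger_gap: 0.0612
grasp_force: 30.0
```

```bash
python3 -c "
from h import *
go(425,-338,130,90)
"
```

```text
clk 16.0 tcp [384.2 273.4  35.1] yaw 90.1 tilt [   0.2    0.2 -100. ] gap 61.2 F 30.0 j [ 35.3  24.1 120.5  -0.   35.2  35.2]
  shift tool [-611.3   40.3  -95.8] wz 0.1
```

>>> jog_arm([
  {"x": 0, "y": 0, "z": -15, "wx": 0, "wy": 0, "wz": 0, "fingers": 50},
  {"x": 0, "y": 0, "z": -25, "wx": 0, "wy": 0, "wz": 0, "fingers": 50},
  {"x": 0, "y": 0, "z": -30, "wx": 0, "wy": 0, "wz": 0, "fingers": 50},
  {"x": 0, "y": 0, "z": -30, "wx": 0, "wy": 0, "wz": 0, "fingers": 50},
  {"x": -18, "y": 1.2, "z": -5, "wx": 0, "wy": 0, "wz": 0, "fingers": 50},
])

```text
clock: 16.43
tool_pos: [0.3873, 0.2583, 0.1441]
eef_rot: [0.706, 0.708, 0.005, 0.001]
wrist_force: [2.1, 0.5, -0.6]
finger_gap: 0.0609
grasp_force: 30.0
```

>>> jog_arm([
  {"x": -36, "y": 2.4, "z": 0, "wx": 0, "wy": 0, "wz": 0, "fingers": 50},
  {"x": -36, "y": 2.4, "z": 0, "wx": 0, "wy": 0, "wz": 0, "fingers": 50},
  {"x": -36, "y": 2.4, "z": 0, "wx": 0, "wy": 0, "wz": 0, "fingers": 50},
  {"x": -36, "y": 2.4, "z": 0, "wx": 0, "wy": 0, "wz": 0, "fingers": 50},
  {"x": -36, "y": 2.4, "z": 0, "wx": 0, "wy": 0, "wz": 0, "fingers": 50},
])

```text
clock: 16.85
tool_pos: [0.3968, 0.0735, 0.1397]
eef_rot: [0.706, 0.708, 0.001, 0.001]
wrist_force: [0.1, 0.3, -0.6]
finger_gap: 0.0608
grasp_force: 30.0
```

>>> jog_arm([
  {"x": -36, "y": 2.4, "z": 0, "wx": 0, "wy": 0, "wz": 0, "fingers": 50},
  {"x": -36, "y": 2.4, "z": 0, "wx": 0, "wy": 0, "wz": 0, "fingers": 50},
  {"x": -36, "y": 2.4, "z": 0, "wx": 0, "wy": 0, "wz": 0, "fingers": 50},
  {"x": -36, "y": 2.4, "z": 0, "wx": 0, "wy": 0, "wz": 0, "fingers": 50},
  {"x": -36, "y": 2.4, "z": 0, "wx": 0, "wy": 0, "wz": 0, "fingers": 50},
])

```text
clock: 17.27
tool_pos: [0.4091, -0.1069, 0.1397]
eef_rot: [0.706, 0.708, 0.001, 0.001]
wrist_force: [0.6, 0.4, -0.2]
finger_gap: 0.0611
grasp_force: 30.0
```

>>> jog_arm([
  {"x": -36, "y": 2.4, "z": 0, "wx": 0, "wy": 0, "wz": 0, "fingers": 50},
  {"x": -36, "y": 2.4, "z": 0, "wx": 0, "wy": 0, "wz": 0, "fingers": 50},
  {"x": -36, "y": 2.4, "z": 0, "wx": 0, "wy": 0, "wz": 0, "fingers": 50},
  {"x": -36, "y": 2.4, "z": 0, "wx": 0, "wy": 0, "wz": 0, "fingers": 50},
  {"x": -36, "y": 2.4, "z": 0, "wx": 0, "wy": 0, "wz": 0, "fingers": 50},
])

```text
clock: 17.68
tool_pos: [0.4213, -0.2871, 0.1398]
eef_rot: [0.707, 0.708, 0.0, 0.001]
wrist_force: [-0.1, -0.2, 0.1]
finger_gap: 0.0607
grasp_force: 30.0
```

>>> jog_arm([
  {"x": -30, "y": 2, "z": 0, "wx": 0, "wy": 0, "wz": 0, "fingers": 50},
  {"x": -15, "y": 1, "z": 0, "wx": 0, "wy": 0, "wz": 0, "fingers": 50},
  {"x": -8, "y": 0, "z": 0, "wx": 0, "wy": 0, "wz": 0, "fingers": 50},
  {"x": 0, "y": 0, "z": 0, "wx": 0, "wy": 0, "wz": 0, "fingers": 50},
  {"x": 0, "y": 0, "z": 0, "wx": 0, "wy": 0, "wz": 0, "fingers": 50},
])

```text
clock: 18.1
tool_pos: [0.4241, -0.3369, 0.1387]
eef_rot: [0.706, 0.708, 0.0, -0.0]
wrist_force: [0.5, 0.4, -0.7]
finger_gap: 0.061
grasp_force: 30.0
```

```bash
python3 -c "
from h import *
go(425,-338,42,90)
wlook('pics/w6.png')
"
```

```text
clk 18.1 tcp [ 424.1 -336.9  138.7] yaw 90.1 tilt [  -0.     0.1 -100. ] gap 61.0 F 30.0 j [-38.6  19.4 108.6   0.   52.  -38.7]
  shift tool [-1.2  0.9 96.7] wz 0.1
wrist
  xy [ 390.6 -207.6] el 8.55 ang -174 box [ 168   16  125   33 1319]
  xy [ 425.8 -386.2] el 1.12 ang 88 box [  210   198   127   127 12474]
```

View pics/w6.png

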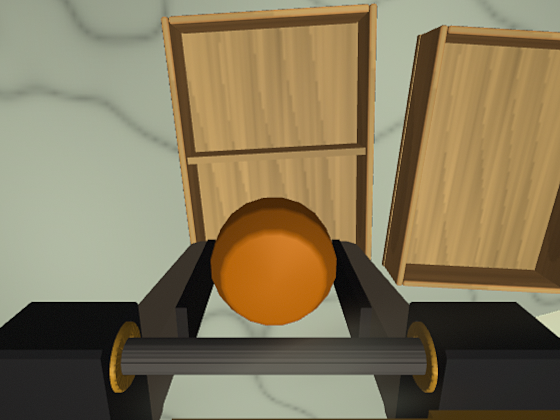

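The split bin's rim corners are at (164,18) and (376,5), and its divider ends at (187,160) and (366,150). I'll measure where the held rusk sits relative to it.

```bash
cat >> h.py <<'E'
def wray(pts,z):
    from scipy.spatial.transform import Rotation as R
    s=ctrl.observe();Q=R.from_quat(s["eef_rot"]).as_matrix();T=np.eye(4);h=H["hand_eye"]
    T[:3,:3]=Q@h[:3,:3];T[:3,3]=Q@h[:3,3]+s["tool_pos"];C["w"]=dict(H,T=T)
    for p in pts: print(p,ray("w",p,z))
    C.pop("w")
E
python3 -c "
from h import *
wray([(164,18),(376,5),(187,160),(366,150),(192,242),(372,255),(442,26),(400,285)],.04)"
```

```text
(164, 18) [ 354.9 -206. ]
(376, 5) [ 490.1 -198.1]
(187, 160) [ 363.7 -297.5]
(366, 150) [ 490.9 -289.9]
(192, 242) [ 363.4 -360.5]
(372, 255) [ 501.8 -370.8]
(442, 26) [ 533.7 -210. ]
(400, 285) [ 526.2 -396.6]
```

>>> jog_arm([
  {"x": -2, "y": 4, "z": 30, "wx": 0, "wy": 0, "wz": 0, "fingers": 50},
  {"x": 0, "y": 0, "z": 25, "wx": 0, "wy": 0, "wz": 0, "fingers": 50},
  {"x": 0, "y": 0, "z": 22, "wx": 0, "wy": 0, "wz": 0, "fingers": 50},
  {"x": 0, "y": 0, "z": 12, "wx": 0, "wy": 0, "wz": 0, "fingers": 50},
  {"x": 0, "y": 0, "z": 5, "wx": 0, "wy": 0, "wz": 0, "fingers": 50},
])

```text
clock: 18.57
tool_pos: [0.4276, -0.3379, 0.043]
eef_rot: [0.706, 0.708, -0.0, -0.002]
wrist_force: [-0.2, 0.6, -0.3]
finger_gap: 0.0607
grasp_force: 30.0
```

>>> jog_arm([
  {"x": 0, "y": 0, "z": 2, "wx": 0, "wy": 0, "wz": 0, "fingers": 50},
  {"x": 0, "y": 0, "z": 0, "wx": 0, "wy": 0, "wz": 0, "fingers": 50},
  {"x": 0, "y": 0, "z": 0, "wx": 0, "wy": 0, "wz": 0, "fingers": 74},
  {"x": 0, "y": 0, "z": 0, "wx": 0, "wy": 0, "wz": 0, "fingers": 74},
])

```text
clock: 18.9
tool_pos: [0.4292, -0.3404, 0.0437]
eef_rot: [0.706, 0.708, 0.0, 0.001]
wrist_force: [0.5, 0.2, 0.2]
finger_gap: 0.0721
grasp_force: 0.0
```

>>> jog_arm([
  {"x": 0, "y": 0, "z": -25, "wx": 0, "wy": 0, "wz": 0, "fingers": 74},
  {"x": 0, "y": 0, "z": -35, "wx": 0, "wy": 0, "wz": 0, "fingers": 74},
  {"x": 0, "y": 0, "z": -40, "wx": 0, "wy": 0, "wz": 0, "fingers": 91},
  {"x": 0, "y": 0, "z": -20, "wx": 0, "wy": 0, "wz": 0, "fingers": 91},
  {"x": 0, "y": 0, "z": 0, "wx": 0, "wy": 0, "wz": 0, "fingers": 91},
])

```text
clock: 19.32
tool_pos: [0.4311, -0.3421, 0.1685]
eef_rot: [0.706, 0.708, 0.001, 0.005]
wrist_force: [0.7, -1.2, 0.2]
finger_gap: 0.0901
grasp_force: 0.0
```

```bash
python3 -c "
from h import *
wlook()
look()
go(498,393,150,90)
"
```

```text
wrist
  xy [ 461.1 -204.3] el 5.36 ang 178 box [258  12  92  32 975]
  xy [ 662.6 -284.9] el 4.63 ang 94 box [ 527   50   33  131 1832]
  xy [ 359.5 -264.2] el 8.63 ang 93 box [173  59  19  85 737]
  xy [ 430.1 -340.5] el 1.06 ang 89 box [ 234  156   73   74 4227]
  xy [ 662.3 -372. ] el 2.51 ang 89 box [ 506  195   42   70 1247]
  xy [ 411.6 -386.6] el 6.61 ang -179 box [ 195  228  121   25 1442]
  xy [ 603.3 -398.9] el 7.77 ang 177 box [ 399  245  115   19 1488]
scene
  xy [ 383.7 -893.8] el 2.17 ang 71 area 208 px [109.6  28.2]
  xy [ 420.  -355.5] el 1.31 ang 50 area 339 px [202.2 107.8]
  xy [577.7 -28.4] el 1.46 ang -180 area 7484 px [235.8 205.6]
  xy [379.9 170.2] el 3.06 ang 91 area 632 px [363.9 213. ]
  xy [383.5 367.7] el 1.55 ang 104 area 253 px [439.9 268. ]
  xy [595.4 387.7] el 3.05 ang 108 area 1158 px [379.7 343.4]
  xy [495.7 393.5] el 1.12 ang -166 area 750 px [416.8 310.3]
  xy [398.7 570.6] el 4.34 ang -172 area 3295 px [530.5 345.2]
  xy [449.7 634.8] el 4.26 ang -160 area 946 px [551.5 391.1]
side
  xy [1165.1 -867.8] el 1.39 ang 144 area 377 px [129.4   5.9]
  xy [ 429.4 -360.6] el 1.37 ang 95 area 309 px [327.5 104.6]
  xy [656.6 -61.6] el 2.77 ang 90 area 990 px [219.7 174.2]
  xy [511.8 -41.7] el 1.08 ang 122 area 3224 px [281.6 184.5]
  xy [379.5 171.7] el 3.88 ang 92 area 900 px [336.8 272.3]
  xy [384.8 376.8] el 2.42 ang 168 area 240 px [327.5 379.1]
  xy [594.  389.5] el 3.68 ang 108 area 1419 px [196.1 369.5]
  xy [498.3 393.9] el 1.13 ang 98 area 1298 px [254.5 378.7]
clk 19.5 tcp [ 428.3 -339.8  162.6] yaw 90.1 tilt [   0.   -0. -100.] gap 90.8 F 0.0 j [-38.6  18.  107.   -0.   55.  -38.7]
  shift tool [732.7  71.2  12.4] wz 0.1
```

D sits in the near compartment. Go to E.

>>> jog_arm([
  {"x": 38, "y": 3.7, "z": 0, "wx": 0, "wy": 0, "wz": 0, "fingers": 82},
  {"x": 38, "y": 3.7, "z": 0, "wx": 0, "wy": 0, "wz": 0, "fingers": 82},
  {"x": 38, "y": 3.7, "z": 0, "wx": 0, "wy": 0, "wz": 0, "fingers": 82},
  {"x": 38, "y": 3.7, "z": 0, "wx": 0, "wy": 0, "wz": 0, "fingers": 82},
  {"x": 38, "y": 3.7, "z": 0, "wx": 0, "wy": 0, "wz": 0, "fingers": 82},
])

```text
clock: 19.88
tool_pos: [0.4453, -0.148, 0.161]
eef_rot: [0.707, 0.708, -0.001, -0.001]
wrist_force: [1.1, 0.0, 0.4]
finger_gap: 0.0816
grasp_force: 0.0
```

>>> jog_arm([
  {"x": 38, "y": 3.7, "z": 0, "wx": 0, "wy": 0, "wz": 0, "fingers": 82},
  {"x": 38, "y": 3.7, "z": 0, "wx": 0, "wy": 0, "wz": 0, "fingers": 82},
  {"x": 38, "y": 3.7, "z": 0, "wx": 0, "wy": 0, "wz": 0, "fingers": 82},
  {"x": 38, "y": 3.7, "z": 0, "wx": 0, "wy": 0, "wz": 0, "fingers": 82},
  {"x": 38, "y": 3.7, "z": 0, "wx": 0, "wy": 0, "wz": 0, "fingers": 82},
])

```text
clock: 20.3
tool_pos: [0.4634, 0.0419, 0.1612]
eef_rot: [0.706, 0.708, -0.001, -0.001]
wrist_force: [0.7, -0.9, 0.2]
finger_gap: 0.0817
grasp_force: 0.0
```

>>> jog_arm([
  {"x": 38, "y": 3.7, "z": 0, "wx": 0, "wy": 0, "wz": 0, "fingers": 82},
  {"x": 38, "y": 3.7, "z": 0, "wx": 0, "wy": 0, "wz": 0, "fingers": 82},
  {"x": 38, "y": 3.7, "z": 0, "wx": 0, "wy": 0, "wz": 0, "fingers": 82},
  {"x": 38, "y": 3.7, "z": 0, "wx": 0, "wy": 0, "wz": 0, "fingers": 82},
  {"x": 38, "y": 3.7, "z": 0, "wx": 0, "wy": 0, "wz": 0, "fingers": 82},
])

```text
clock: 20.72
tool_pos: [0.4816, 0.2317, 0.1609]
eef_rot: [0.706, 0.708, -0.001, -0.0]
wrist_force: [1.1, -1.2, 0.4]
finger_gap: 0.0818
grasp_force: 0.0
```

>>> jog_arm([
  {"x": 38, "y": 3.7, "z": 0, "wx": 0, "wy": 0, "wz": 0, "fingers": 82},
  {"x": 38, "y": 3.7, "z": 0, "wx": 0, "wy": 0, "wz": 0, "fingers": 82},
  {"x": 20, "y": 3.7, "z": 0, "wx": 0, "wy": 0, "wz": 0, "fingers": 82},
])

```text
clock: 20.97
tool_pos: [0.4928, 0.3295, 0.1607]
eef_rot: [0.706, 0.708, -0.001, -0.001]
wrist_force: [-0.8, -0.4, -0.3]
finger_gap: 0.082
grasp_force: 0.0
```

```bash
python3 -c "
from h import *
wlook()
look()
go(498.5,393,35,90)
"
```

```text
wrist
  xy [593.3 387.5] el 3.24 ang 108 box [ 363   59   67  141 5934]
  xy [500.1 393.2] el 1.02 ang 49 box [ 243   82   77   79 4804]
  xy [397.1 372.6] el 2.57 ang 114 box [126 122  45  60 858]
  xy [383.3 128.8] el 1.11 ang 53 box [146 375  36  28 899]
scene
  xy [ 384.5 -887.2] el 2.15 ang 60 area 285 px [110.4  29. ]
  xy [ 422.3 -352.4] el 1.54 ang 49 area 367 px [202.3 108.6]
  xy [577.8 -27.6] el 1.46 ang 180 area 7927 px [236.1 205.8]
  xy [381.6 154.8] el 2.14 ang 89 area 483 px [358.  209.4]
  xy [383.7 367.6] el 1.52 ang 104 area 246 px [439.8 268.1]
  xy [595.7 387.5] el 3.01 ang 108 area 1167 px [379.5 343.5]
  xy [498.5 394.4] el 1.25 ang -164 area 828 px [416.4 311.6]
  xy [400.6 570.2] el 4.19 ang -171 area 3492 px [529.8 345.6]
  xy [448.8 633.4] el 4.39 ang -161 area 1071 px [551.  390.1]
side
  xy [1159.6 -866.3] el 1.39 ang 133 area 312 px [130.8   6.2]
  xy [458.7 -48.6] el 3.81 ang 94 area 961 px [305.7 186.6]
  xy [665.6 -20. ] el 1.73 ang 106 area 350 px [211.7 186.6]
  xy [379.3 222.3] el 1.40 ang 173 area 171 px [336.  293.6]
  xy [384.5 377.1] el 2.64 ang 171 area 232 px [327.7 379.3]
  xy [594.  389.5] el 3.76 ang 110 area 1396 px [196.  369.5]
  xy [498.4 394.9] el 1.15 ang 105 area 996 px [254.4 379.3]
clk 21.1 tcp [492.7 326.9 160.6] yaw 90.3 tilt [  -0.2   -0.2 -100. ] gap 82.0 F 0.0 j [ 33.4  21.8 101.5  -0.   56.9  33.2]
  shift tool [ 66.3   6.4 125.4] wz 0.3
```

>>> jog_arm([
  {"x": 33, "y": 3.5, "z": 5, "wx": 0, "wy": 0, "wz": 0, "fingers": 82},
  {"x": 33.5, "y": 3.5, "z": 10, "wx": 0, "wy": 0, "wz": 0, "fingers": 82},
  {"x": 0, "y": 0, "z": 20, "wx": 0, "wy": 0, "wz": 0, "fingers": 82},
  {"x": 0, "y": 0, "z": 35, "wx": 0, "wy": 0, "wz": 0, "fingers": 82},
  {"x": 0, "y": 0, "z": 35, "wx": 0, "wy": 0, "wz": 0, "fingers": 82},
])

```text
clock: 21.53
tool_pos: [0.5006, 0.3917, 0.0564]
eef_rot: [0.706, 0.708, 0.0, 0.0]
wrist_force: [0.3, -0.9, -0.1]
finger_gap: 0.082
grasp_force: 0.0
```

>>> jog_arm([
  {"x": 0, "y": 0, "z": 20, "wx": 0, "wy": 0, "wz": 0, "fingers": 82},
  {"x": 0, "y": 0, "z": 0, "wx": 0, "wy": 0, "wz": 0, "fingers": 50},
  {"x": 0, "y": 0, "z": 0, "wx": 0, "wy": 0, "wz": 0, "fingers": 50},
  {"x": 0, "y": 0, "z": 0, "wx": 0, "wy": 0, "wz": 0, "fingers": 50},
  {"x": 0, "y": 0, "z": 0, "wx": 0, "wy": 0, "wz": 0, "fingers": 50},
])

```text
clock: 21.95
tool_pos: [0.5016, 0.3929, 0.0393]
eef_rot: [0.707, 0.708, 0.001, 0.0]
wrist_force: [0.1, -0.3, -0.9]
finger_gap: 0.0608
grasp_force: 30.0
```

```bash
python3 -c "
from h import *
go(422.5,-246,130,90)
"
```

```text
clk 21.9 tcp [501.6 392.9  39.3] yaw 90.1 tilt [   0.2    0.1 -100. ] gap 60.8 F 30.0 j [37.9 34.2 99.5 -0.  46.1 37.9]
  shift tool [-638.7  -79.9  -91.7] wz 0.1
```

>>> jog_arm([
  {"x": 0, "y": 0, "z": -15, "wx": 0, "wy": 0, "wz": 0, "fingers": 50},
  {"x": 0, "y": 0, "z": -25, "wx": 0, "wy": 0, "wz": 0, "fingers": 50},
  {"x": 0, "y": 0, "z": -30, "wx": 0, "wy": 0, "wz": 0, "fingers": 50},
  {"x": 0, "y": 0, "z": -30, "wx": 0, "wy": 0, "wz": 0, "fingers": 50},
  {"x": -18, "y": -2.2, "z": 0, "wx": 0, "wy": 0, "wz": 0, "fingers": 50},
])

```text
clock: 22.37
tool_pos: [0.5024, 0.3792, 0.1457]
eef_rot: [0.706, 0.708, 0.007, 0.001]
wrist_force: [0.9, 0.9, 0.2]
finger_gap: 0.0605
grasp_force: 30.0
```

>>> jog_arm([
  {"x": -36, "y": -4.5, "z": 0, "wx": 0, "wy": 0, "wz": 0, "fingers": 50},
  {"x": -36, "y": -4.5, "z": 0, "wx": 0, "wy": 0, "wz": 0, "fingers": 50},
  {"x": -36, "y": -4.5, "z": 0, "wx": 0, "wy": 0, "wz": 0, "fingers": 50},
  {"x": -36, "y": -4.5, "z": 0, "wx": 0, "wy": 0, "wz": 0, "fingers": 50},
  {"x": -36, "y": -4.5, "z": 0, "wx": 0, "wy": 0, "wz": 0, "fingers": 50},
])

```text
clock: 22.78
tool_pos: [0.4764, 0.1934, 0.1393]
eef_rot: [0.706, 0.708, 0.001, 0.001]
wrist_force: [0.9, -0.3, -0.6]
finger_gap: 0.0607
grasp_force: 30.0
```

>>> jog_arm([
  {"x": -36, "y": -4.5, "z": 0, "wx": 0, "wy": 0, "wz": 0, "fingers": 50},
  {"x": -36, "y": -4.5, "z": 0, "wx": 0, "wy": 0, "wz": 0, "fingers": 50},
  {"x": -36, "y": -4.5, "z": 0, "wx": 0, "wy": 0, "wz": 0, "fingers": 50},
  {"x": -36, "y": -4.5, "z": 0, "wx": 0, "wy": 0, "wz": 0, "fingers": 50},
  {"x": -36, "y": -4.5, "z": 0, "wx": 0, "wy": 0, "wz": 0, "fingers": 50},
])

```text
clock: 23.2
tool_pos: [0.4544, 0.013, 0.1393]
eef_rot: [0.706, 0.708, 0.001, 0.001]
wrist_force: [0.4, -0.3, -0.0]
finger_gap: 0.0611
grasp_force: 30.0
```

>>> jog_arm([
  {"x": -36, "y": -4.5, "z": 0, "wx": 0, "wy": 0, "wz": 0, "fingers": 50},
  {"x": -36, "y": -4.5, "z": 0, "wx": 0, "wy": 0, "wz": 0, "fingers": 50},
  {"x": -36, "y": -4.5, "z": 0, "wx": 0, "wy": 0, "wz": 0, "fingers": 50},
  {"x": -36, "y": -4.5, "z": 0, "wx": 0, "wy": 0, "wz": 0, "fingers": 50},
  {"x": -36, "y": -4.5, "z": 0, "wx": 0, "wy": 0, "wz": 0, "fingers": 50},
])

```text
clock: 23.62
tool_pos: [0.4322, -0.1675, 0.1393]
eef_rot: [0.706, 0.708, 0.001, 0.002]
wrist_force: [1.1, -0.4, -0.7]
finger_gap: 0.0607
grasp_force: 30.0
```

>>> jog_arm([
  {"x": -36, "y": -4.5, "z": 0, "wx": 0, "wy": 0, "wz": 0, "fingers": 50},
  {"x": -26, "y": -4, "z": 0, "wx": 0, "wy": 0, "wz": 0, "fingers": 50},
  {"x": -18, "y": -2, "z": 0, "wx": 0, "wy": 0, "wz": 0, "fingers": 50},
  {"x": 0, "y": 0, "z": 0, "wx": 0, "wy": 0, "wz": 0, "fingers": 50},
  {"x": 0, "y": 0, "z": 0, "wx": 0, "wy": 0, "wz": 0, "fingers": 50},
])

```text
clock: 24.03
tool_pos: [0.4219, -0.2463, 0.1387]
eef_rot: [0.707, 0.707, 0.0, 0.001]
wrist_force: [0.3, 0.4, -0.4]
finger_gap: 0.0607
grasp_force: 30.0
```

```bash
python3 -c "
from h import *
go(423.5,-248,46,90)
wlook()
"
```

```text
clk 24.0 tcp [ 421.9 -246.3  138.7] yaw 90.0 tilt [   0.2   -0.1 -100. ] gap 60.7 F 30.0 j [-30.5  15.1 115.1   0.   49.7 -30.5]
  shift tool [-1.7  1.4 92.7] wz -0.0
wrist
  xy [ 519.5 -121.8] el 4.88 ang 179 box [  259     0   301    71 20080]
  xy [ 424.5 -300.9] el 1.34 ang 97 box [  212   197   123   141 13352]
```

>>> jog_arm([
  {"x": -1.5, "y": 1.5, "z": 30, "wx": 0, "wy": 0, "wz": 0, "fingers": 50},
  {"x": 0, "y": 0, "z": 25, "wx": 0, "wy": 0, "wz": 0, "fingers": 50},
  {"x": 0, "y": 0, "z": 20, "wx": 0, "wy": 0, "wz": 0, "fingers": 50},
  {"x": 0, "y": 0, "z": 11, "wx": 0, "wy": 0, "wz": 0, "fingers": 50},
  {"x": 0, "y": 0, "z": 5, "wx": 0, "wy": 0, "wz": 0, "fingers": 50},
])

```text
clock: 24.5
tool_pos: [0.4228, -0.2454, 0.0455]
eef_rot: [0.706, 0.708, -0.0, -0.001]
wrist_force: [-0.3, 0.9, -0.5]
finger_gap: 0.0608
grasp_force: 30.0
```

>>> jog_arm([
  {"x": 0, "y": 0, "z": 2, "wx": 0, "wy": 0, "wz": 0, "fingers": 50},
  {"x": 0, "y": 0, "z": 0, "wx": 0, "wy": 0, "wz": 0, "fingers": 50},
  {"x": 0, "y": 0, "z": 0, "wx": 0, "wy": 0, "wz": 0, "fingers": 74},
  {"x": 0, "y": 0, "z": 0, "wx": 0, "wy": 0, "wz": 0, "fingers": 74},
])

```text
clock: 24.83
tool_pos: [0.4239, -0.2472, 0.0456]
eef_rot: [0.706, 0.708, 0.0, 0.001]
wrist_force: [0.0, -0.5, 0.2]
finger_gap: 0.0719
grasp_force: 0.0
```

>>> jog_arm([
  {"x": 0, "y": 0, "z": -25, "wx": 0, "wy": 0, "wz": 0, "fingers": 74},
  {"x": 0, "y": 0, "z": -35, "wx": 0, "wy": 0, "wz": 0, "fingers": 74},
  {"x": 0, "y": 0, "z": -40, "wx": 0, "wy": 0, "wz": 0, "fingers": 70},
  {"x": 0, "y": 0, "z": -20, "wx": 0, "wy": 0, "wz": 0, "fingers": 70},
  {"x": 0, "y": 0, "z": 0, "wx": 0, "wy": 0, "wz": 0, "fingers": 70},
])

```text
clock: 25.25
tool_pos: [0.426, -0.2486, 0.17]
eef_rot: [0.706, 0.708, 0.001, 0.004]
wrist_force: [1.1, -0.5, 0.5]
finger_gap: 0.0698
grasp_force: 0.0
```

```bash
python3 -c "
from h import *
wlook()
look()
go(380,171,150,91)
"
```

```text
wrist
  xy [ 533.6 -119.3] el 4.93 ang 179 box [  255     0   305    71 20558]
  xy [ 424.8 -247.8] el 1.06 ang 94 box [ 234  157   72   73 4178]
  xy [ 667.6 -250.7] el 2.28 ang 104 box [ 526  168   34   66 1132]
  xy [ 424.9 -349.6] el 1.60 ang 56 box [ 212  254   97   83 4412]
scene
  xy [ 384.1 -893.7] el 2.23 ang 72 area 205 px [109.5  28.2]
  xy [ 420.1 -355.4] el 1.32 ang 55 area 337 px [202.2 107.8]
  xy [ 414.8 -260.7] el 1.35 ang 49 area 371 px [226.4 123.9]
  xy [577.8 -28.5] el 1.46 ang 180 area 7493 px [235.8 205.6]
  xy [379.7 170.1] el 3.05 ang 90 area 629 px [363.9 212.9]
  xy [383.9 367.7] el 1.46 ang 105 area 246 px [439.8 268.1]
  xy [595.4 387.6] el 3.03 ang 108 area 1162 px [379.7 343.4]
  xy [398.6 570.6] el 4.33 ang -172 area 3285 px [530.5 345.1]
  xy [449.7 634.8] el 4.22 ang -161 area 939 px [551.6 391.1]
side
  xy [1164.1 -866.5] el 1.47 ang 142 area 363 px [129.6   6.1]
  xy [ 429.7 -358.7] el 1.46 ang 91 area 325 px [327.4 105. ]
  xy [ 423.9 -264. ] el 1.34 ang 90 area 382 px [327.4 126.8]
  xy [656.1 -61.9] el 2.81 ang 89 area 1002 px [220.  174.2]
  xy [510. -41.] el 1.10 ang 134 area 3030 px [282.4 184.8]
  xy [379.6 171.8] el 3.89 ang 91 area 901 px [336.8 272.4]
  xy [384.2 377.3] el 2.54 ang 171 area 233 px [327.9 379.4]
  xy [594.1 389.6] el 3.71 ang 109 area 1419 px [196.  369.5]
clk 25.4 tcp [ 423.  -246.9  164.6] yaw 90.1 tilt [   0.1   -0.  -100. ] gap 70.0 F 0.0 j [-30.4  13.1 113.7   0.   53.2 -30.6]
  shift tool [417.9 -42.2  14.5] wz -0.9
```

Both leftovers are in the bin. Next is the first stick at (380,171).

>>> jog_arm([
  {"x": 38, "y": -4, "z": 0, "wx": 0, "wy": 0, "wz": 0, "fingers": 70},
  {"x": 38, "y": -4, "z": 0, "wx": 0, "wy": 0, "wz": 0, "fingers": 70},
  {"x": 38, "y": -4, "z": 0, "wx": 0, "wy": 0, "wz": 0, "fingers": 70},
  {"x": 38, "y": -4, "z": 0, "wx": 0, "wy": 0, "wz": 0, "fingers": 70},
  {"x": 38, "y": -4, "z": 0, "wx": 0, "wy": 0, "wz": 0, "fingers": 70},
])

```text
clock: 25.82
tool_pos: [0.4011, -0.0554, 0.1632]
eef_rot: [0.707, 0.708, -0.001, -0.001]
wrist_force: [-0.1, -0.7, -0.4]
finger_gap: 0.0698
grasp_force: 0.0
```

>>> jog_arm([
  {"x": 38, "y": -4, "z": 0, "wx": 0, "wy": 0, "wz": 0, "fingers": 70},
  {"x": 38, "y": -4, "z": 0, "wx": 0, "wy": 0, "wz": 0, "fingers": 70},
  {"x": 38, "y": -4, "z": 0, "wx": 0, "wy": 0, "wz": 0, "fingers": 70},
  {"x": 38, "y": -4, "z": 0, "wx": 0, "wy": 0, "wz": 0, "fingers": 70},
  {"x": 0, "y": 0, "z": 0, "wx": 0, "wy": 0, "wz": -1, "fingers": 70},
])

```text
clock: 26.23
tool_pos: [0.3848, 0.0999, 0.1634]
eef_rot: [0.699, 0.715, -0.0, -0.001]
wrist_force: [-0.6, -0.1, -0.4]
finger_gap: 0.0699
grasp_force: 0.0
```

```bash
python3 -c "
from h import *
wlook()
go(380,171,23,91.5)
"
```

```text
wrist
  xy [380.1 170.4] el 3.43 ang 93 box [ 248   41   42  144 5742]
  xy [436.2   7.9] el 2.39 ang 102 box [ 298  235   63  103 4496]
  xy [572.3  34.1] el 2.85 ang 173 box [ 359  238  201   82 9831]
  xy [ 469.5 -110. ] el 2.03 ang -178 box [ 293  375  106   40 3357]
clk 26.3 tcp [385.1  97.6 163.3] yaw 91.6 tilt [  -0.2   -0.  -100. ] gap 69.7 F 0.0 j [ 14.    5.1 123.9   0.   51.2  12.4]
  shift tool [ 73.5  -2.7 140.3] wz 0.1
```

>>> jog_arm([
  {"x": 37, "y": -2, "z": 5, "wx": 0, "wy": 0, "wz": 0, "fingers": 70},
  {"x": 36.5, "y": -2, "z": 15, "wx": 0, "wy": 0, "wz": 0, "fingers": 70},
  {"x": 0, "y": 0, "z": 30, "wx": 0, "wy": 0, "wz": 0, "fingers": 70},
  {"x": 0, "y": 0, "z": 38, "wx": 0, "wy": 0, "wz": 0, "fingers": 70},
  {"x": 0, "y": 0, "z": 30, "wx": 0, "wy": 0, "wz": 0, "fingers": 70},
])

```text
clock: 26.7
tool_pos: [0.3802, 0.1675, 0.0442]
eef_rot: [0.7, 0.714, -0.001, -0.0]
wrist_force: [-0.2, -0.6, 0.4]
finger_gap: 0.0702
grasp_force: 0.0
```

>>> jog_arm([
  {"x": 0, "y": 0, "z": 15, "wx": 0, "wy": 0, "wz": 0, "fingers": 70},
  {"x": 0, "y": 0, "z": 6, "wx": 0, "wy": 0, "wz": 0, "fingers": 70},
  {"x": 0, "y": 0, "z": 0, "wx": 0, "wy": 0, "wz": 0, "fingers": 20},
  {"x": 0, "y": 0, "z": 0, "wx": 0, "wy": 0, "wz": 0, "fingers": 20},
  {"x": 0, "y": 0, "z": 0, "wx": 0, "wy": 0, "wz": 0, "fingers": 20},
])

```text
clock: 27.12
tool_pos: [0.3818, 0.1682, 0.0263]
eef_rot: [0.7, 0.714, 0.001, 0.0]
wrist_force: [-0.1, -0.2, 0.9]
finger_gap: 0.0524
grasp_force: 0.0
```

>>> jog_arm([
  {"x": 0, "y": 0, "z": 0, "wx": 0, "wy": 0, "wz": 0, "fingers": 20},
  {"x": 0, "y": 0, "z": 0, "wx": 0, "wy": 0, "wz": 0, "fingers": 20},
])

```text
clock: 27.28
tool_pos: [0.3818, 0.1686, 0.0265]
eef_rot: [0.7, 0.714, 0.001, 0.0]
wrist_force: [-0.9, 0.2, 0.2]
finger_gap: 0.0388
grasp_force: 0.4
```

```bash
python3 -c "
from h import *
go(567,-305,130,89)
"
```

```text
clk 27.3 tcp [381.8 168.6  26.5] yaw 91.1 tilt [   0.2    0.1 -100. ] gap 38.8 F 0.4 j [ 23.6  22.  127.1   0.   30.9  22.5]
  shift tool [-477.   176.2 -103.5] wz 2.1
```

>>> jog_arm([
  {"x": 0, "y": 0, "z": 0, "wx": 0, "wy": 0, "wz": 0, "fingers": 20},
  {"x": 0, "y": 0, "z": 0, "wx": 0, "wy": 0, "wz": 0, "fingers": 20},
  {"x": 0, "y": 0, "z": -15, "wx": 0, "wy": 0, "wz": 0, "fingers": 20},
  {"x": 0, "y": 0, "z": -30, "wx": 0, "wy": 0, "wz": 0, "fingers": 20},
  {"x": 0, "y": 0, "z": -35, "wx": 0, "wy": 0, "wz": 0, "fingers": 20},
])

```text
clock: 27.7
tool_pos: [0.3797, 0.1678, 0.1056]
eef_rot: [0.7, 0.714, -0.002, -0.001]
wrist_force: [1.5, 0.9, -1.2]
finger_gap: 0.0337
grasp_force: 30.0
```

>>> jog_arm([
  {"x": -18, "y": 7.6, "z": -30, "wx": 0, "wy": 0, "wz": 0, "fingers": 20},
  {"x": -36, "y": 15, "z": 0, "wx": 0, "wy": 0, "wz": 0, "fingers": 20},
  {"x": -36, "y": 15, "z": 0, "wx": 0, "wy": 0, "wz": 0, "fingers": 20},
  {"x": -36, "y": 15, "z": 0, "wx": 0, "wy": 0, "wz": 0, "fingers": 20},
  {"x": -36, "y": 15, "z": 0, "wx": 0, "wy": 0, "wz": 0, "fingers": 20},
])

```text
clock: 28.12
tool_pos: [0.4524, 0.0062, 0.1364]
eef_rot: [0.7, 0.714, 0.001, 0.001]
wrist_force: [-0.4, 0.3, -0.5]
finger_gap: 0.0338
grasp_force: 30.0
```

>>> jog_arm([
  {"x": -36, "y": 15, "z": 0, "wx": 0, "wy": 0, "wz": 0, "fingers": 20},
  {"x": -36, "y": 15, "z": 0, "wx": 0, "wy": 0, "wz": 0, "fingers": 20},
  {"x": -36, "y": 15, "z": 0, "wx": 0, "wy": 0, "wz": 0, "fingers": 20},
  {"x": -36, "y": 15, "z": 0, "wx": 0, "wy": 0, "wz": 0, "fingers": 20},
  {"x": -36, "y": 15, "z": 0, "wx": 0, "wy": 0, "wz": 0, "fingers": 20},
])

```text
clock: 28.53
tool_pos: [0.5307, -0.1727, 0.1359]
eef_rot: [0.7, 0.714, 0.0, 0.0]
wrist_force: [0.6, 1.1, 0.6]
finger_gap: 0.0336
grasp_force: 30.0
```

>>> jog_arm([
  {"x": -36, "y": 15, "z": 0, "wx": 0, "wy": 0, "wz": 0, "fingers": 20},
  {"x": -36, "y": 15, "z": 0, "wx": 0, "wy": 0, "wz": 0, "fingers": 20},
  {"x": -18, "y": 8, "z": 0, "wx": 0, "wy": 0, "wz": 0, "fingers": 20},
  {"x": 0, "y": 0, "z": 0, "wx": 0, "wy": 0, "wz": 0, "fingers": 20},
  {"x": 0, "y": 0, "z": 0, "wx": 0, "wy": 0, "wz": 0, "fingers": 20},
])

```text
clock: 28.95
tool_pos: [0.5698, -0.2606, 0.1354]
eef_rot: [0.701, 0.713, -0.0, -0.0]
wrist_force: [-0.8, 0.2, 0.5]
finger_gap: 0.0341
grasp_force: 30.0
```

```bash
python3 -c "
from h import *
go(597,-304,130,-2.4)
wlook('pics/w7.png')
"
```

```text
clk 28.9 tcp [ 569.8 -260.6  135.4] yaw 91.0 tilt [  -0.    0. -100.] gap 34.1 F 30.0 j [-24.7  26.3  98.1   0.   55.6 -25.8]
  shift tool [-43.9  26.4   5.4] wz -86.6
wrist
  xy [ 565.1 -130.5] el 9.31 ang -180 box [   49     0   419    55 19619]
  xy [ 420.8 -247.5] el 1.20 ang -155 box [  32  145   96   84 6306]
  xy [ 571.7 -294.5] el 2.87 ang 91 box [  237   152    74   186 12669]
  xy [ 427.5 -331.9] el 1.78 ang -159 box [  59  256   85   64 3425]
```

View pics/w7.png

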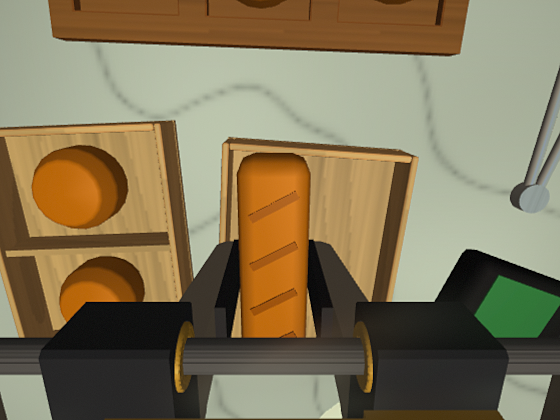

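The open bin's far rim corners are at about (223,143) and (416,157), with the stick held above it.

```bash
python3 -c "
from h import *
wray([(223,143),(416,157),(220,240),(390,320)],.04)"
```

```text
(223, 143) [ 534.6 -208.6]
(416, 157) [ 670.  -215.7]
(220, 240) [ 530.9 -281.2]
(390, 320) [ 666.7 -347.9]
```

>>> jog_arm([
  {"x": 0, "y": 0, "z": 0, "wx": 0, "wy": 0, "wz": 6.7, "fingers": 20},
  {"x": 0, "y": 0, "z": 0, "wx": 0, "wy": 0, "wz": 6.7, "fingers": 20},
  {"x": 0, "y": 0, "z": 0, "wx": 0, "wy": 0, "wz": 6.7, "fingers": 20},
  {"x": 0, "y": 0, "z": 0, "wx": 0, "wy": 0, "wz": 6.7, "fingers": 20},
  {"x": 0, "y": 0, "z": 0, "wx": 0, "wy": 0, "wz": 6.7, "fingers": 20},
])

```text
clock: 29.42
tool_pos: [0.5694, -0.2581, 0.1357]
eef_rot: [0.877, 0.48, -0.0, -0.0]
wrist_force: [0.7, -0.2, -0.5]
finger_gap: 0.0336
grasp_force: 30.0
```

>>> jog_arm([
  {"x": 0, "y": 0, "z": 0, "wx": 0, "wy": 0, "wz": 6.7, "fingers": 20},
  {"x": 0, "y": 0, "z": 0, "wx": 0, "wy": 0, "wz": 6.7, "fingers": 20},
  {"x": 0, "y": 0, "z": 0, "wx": 0, "wy": 0, "wz": 6.7, "fingers": 20},
  {"x": 0, "y": 0, "z": 0, "wx": 0, "wy": 0, "wz": 6.7, "fingers": 20},
  {"x": 0, "y": 0, "z": 0, "wx": 0, "wy": 0, "wz": 6.7, "fingers": 20},
])

```text
clock: 29.83
tool_pos: [0.5694, -0.2581, 0.1358]
eef_rot: [0.978, 0.207, -0.0, -0.0]
wrist_force: [-0.3, -0.4, -1.0]
finger_gap: 0.0335
grasp_force: 30.0
```

>>> jog_arm([
  {"x": 0, "y": 0, "z": 0, "wx": 0, "wy": 0, "wz": 6.7, "fingers": 20},
  {"x": 0, "y": 0, "z": 0, "wx": 0, "wy": 0, "wz": 6.7, "fingers": 20},
  {"x": 0, "y": 0, "z": 0, "wx": 0, "wy": 0, "wz": 6.7, "fingers": 20},
  {"x": 0, "y": 0, "z": 0, "wx": 0, "wy": 0, "wz": 6.6, "fingers": 20},
  {"x": 0, "y": 0, "z": 0, "wx": 0, "wy": 0, "wz": 0, "fingers": 20},
])

```text
clock: 30.25
tool_pos: [0.5695, -0.2583, 0.1358]
eef_rot: [1.0, -0.024, -0.0, -0.0]
wrist_force: [0.6, 0.1, -0.9]
finger_gap: 0.0337
grasp_force: 30.0
```

>>> jog_arm([
  {"x": 9, "y": 29, "z": 0, "wx": 0, "wy": 0, "wz": 0, "fingers": 20},
  {"x": 9, "y": 29, "z": 0, "wx": 0, "wy": 0, "wz": 0, "fingers": 20},
  {"x": 9, "y": 29, "z": 0, "wx": 0, "wy": 0, "wz": 0, "fingers": 20},
  {"x": 0, "y": 0, "z": 0, "wx": 0, "wy": 0, "wz": 0, "fingers": 20},
  {"x": 0, "y": 0, "z": 0, "wx": 0, "wy": 0, "wz": 0, "fingers": 20},
])

```text
clock: 30.67
tool_pos: [0.5929, -0.3481, 0.1354]
eef_rot: [1.0, -0.021, -0.0, -0.0]
wrist_force: [-0.1, 0.3, -0.6]
finger_gap: 0.0336
grasp_force: 30.0
```

```bash
python3 -c "
from h import *
go(594.5,-350,33,-2.7)
wlook('pics/w8.png')
"
```

```text
clk 30.7 tcp [ 592.9 -348.1  135.4] yaw -2.4 tilt [  -0.    0. -100.] gap 33.6 F 30.0 j [-30.5  31.1  89.8   0.   59.1  61.9]
  shift tool [  1.7   1.8 102.4] wz 0.3
wrist
  xy [ 567.4 -141. ] el 5.25 ang 171 box [   0   76   61  262 8812]
  xy [ 582.9 -226.4] el 2.95 ang -168 box [  86  117  111  171 4289]
  xy [ 559.3 -346.5] el 2.86 ang 177 box [  234   153    77   185 12750]
  xy [ 431.7 -108. ] el 1.89 ang 89 box [  0 375  45  20 847]
  xy [ 410.4 -338.3] el 1.21 ang 88 box [ 237  375   69   44 2659]
```

View pics/w8.png

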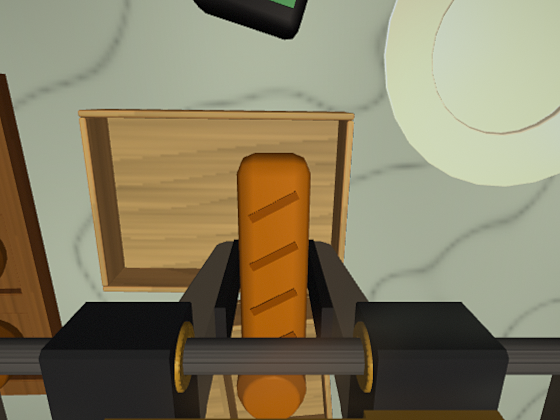

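Wrist view: far rim corners are (79,112) and (353,116), a near corner is at (104,291), and the stick's far end is at (273,153).

```bash
python3 -c "
from h import *
wray([(79,112),(353,116),(104,291),(79,109),(353,113)],.04)
wray([(273,153),(273,415)],.125)"
```

```text
(79, 112) [ 671.1 -218.2]
(353, 116) [ 660.8 -403.9]
(104, 291) [ 534.7 -210.8]
(79, 109) [ 673.1 -218.6]
(353, 113) [ 662.8 -403.9]
(273, 153) [ 650.1 -349.2]
(273, 415) [ 498.4 -342.9]
```

>>> jog_arm([
  {"x": 3, "y": 0, "z": 30, "wx": 0, "wy": 0, "wz": 0, "fingers": 20},
  {"x": 0, "y": 0, "z": 25, "wx": 0, "wy": 0, "wz": 0, "fingers": 20},
  {"x": 0, "y": 0, "z": 22, "wx": 0, "wy": 0, "wz": 0, "fingers": 20},
  {"x": 0, "y": 0, "z": 15, "wx": 0, "wy": 0, "wz": 0, "fingers": 20},
  {"x": 0, "y": 0, "z": 8, "wx": 0, "wy": 0, "wz": 0, "fingers": 20},
])

```text
clock: 31.13
tool_pos: [0.5948, -0.3461, 0.0335]
eef_rot: [1.0, -0.021, -0.002, -0.001]
wrist_force: [0.3, 0.7, -0.1]
finger_gap: 0.0338
grasp_force: 30.0
```

>>> jog_arm([
  {"x": 0, "y": 0, "z": 3, "wx": 0, "wy": 0, "wz": 0, "fingers": 20},
  {"x": 0, "y": 0, "z": 0, "wx": 0, "wy": 0, "wz": 0, "fingers": 20},
])

```text
clock: 31.3
tool_pos: [0.5961, -0.3476, 0.0327]
eef_rot: [1.0, -0.022, -0.0, -0.0]
wrist_force: [0.3, -0.4, -0.3]
finger_gap: 0.0336
grasp_force: 30.0
```

>>> jog_arm([
  {"x": 0, "y": 0, "z": 0, "wx": 0, "wy": 0, "wz": 0, "fingers": 46},
  {"x": 0, "y": 0, "z": 0, "wx": 0, "wy": 0, "wz": 0, "fingers": 46},
])

```text
clock: 31.47
tool_pos: [0.597, -0.3487, 0.0339]
eef_rot: [1.0, -0.022, 0.001, 0.001]
wrist_force: [0.2, 0.3, -0.1]
finger_gap: 0.0442
grasp_force: 0.0
```

>>> jog_arm([
  {"x": 0, "y": 0, "z": -25, "wx": 0, "wy": 0, "wz": 0, "fingers": 46},
  {"x": 0, "y": 0, "z": -35, "wx": 0, "wy": 0, "wz": 0, "fingers": 46},
  {"x": 0, "y": 0, "z": -40, "wx": 0, "wy": 0, "wz": 0, "fingers": 70},
  {"x": 0, "y": 0, "z": -20, "wx": 0, "wy": 0, "wz": 0, "fingers": 70},
  {"x": 0, "y": 0, "z": 0, "wx": 0, "wy": 0, "wz": 0, "fingers": 70},
])

```text
clock: 31.88
tool_pos: [0.5993, -0.3502, 0.1599]
eef_rot: [1.0, -0.023, 0.005, 0.003]
wrist_force: [0.9, -0.6, 0.6]
finger_gap: 0.0641
grasp_force: 0.0
```

```bash
python3 -c "
from h import *
wlook()
look()
go(594.5,388.5,150,108)
"
```

```text
wrist
  xy [ 591.2 -134.2] el 3.97 ang 171 box [   0   87   67  233 9612]
  xy [ 592.2 -219.5] el 5.60 ang -178 box [ 100  126   65  156 2990]
  xy [ 581.2 -347.2] el 2.36 ang 179 box [ 213  137  117  145 6825]
  xy [ 498.5 -332.2] el 5.52 ang 94 box [ 200  292  117   29 2076]
  xy [ 399.7 -247.7] el 1.82 ang 140 box [ 156  375   51   45 1614]
  xy [ 398.1 -333. ] el 1.47 ang 121 box [ 231  375   71   43 2047]
scene
  xy [ 591.8 -355.9] el 3.20 ang 179 area 453 px [147.4 137.3]
  xy [ 420.2 -355.2] el 1.32 ang 52 area 339 px [202.2 107.8]
  xy [ 414.9 -260.3] el 1.37 ang 48 area 371 px [226.5 124. ]
  xy [577.8 -28.4] el 1.46 ang 180 area 7504 px [235.8 205.6]
  xy [383.7 368.3] el 1.48 ang 107 area 240 px [440.1 268.2]
  xy [595.5 387.7] el 3.05 ang 108 area 1163 px [379.7 343.5]
  xy [398.8 570.6] el 4.34 ang -172 area 3298 px [530.5 345.2]
  xy [449.5 634.7] el 4.25 ang -161 area 952 px [551.5 391. ]
side
  xy [ 467.1 -961.3] el 1.82 ang 93 area 259 px [326.9   8.6]
  xy [1163.4 -866.6] el 1.43 ang 142 area 370 px [129.8   6.1]
  xy [ 595.8 -362.3] el 2.80 ang 177 area 347 px [266.1 101.2]
  xy [ 429.3 -359.9] el 1.47 ang 88 area 317 px [327.6 104.8]
  xy [ 423.4 -264.1] el 1.33 ang 93 area 380 px [327.6 126.8]
  xy [656.5 -62.2] el 2.76 ang 89 area 1010 px [219.8 174.1]
  xy [509.  -42.3] el 1.07 ang 141 area 3158 px [282.9 184.5]
  xy [384.3 377.2] el 2.54 ang 170 area 236 px [327.8 379.4]
  xy [594.  389.6] el 3.73 ang 109 area 1420 px [196.1 369.5]
clk 32.0 tcp [ 596.  -348.2  152.8] yaw -2.6 tilt [   0.   -0. -100.] gap 69.5 F 0.0 j [-30.4  30.3  88.8   0.   60.9  62.2]
  shift tool [ -34.7 -735.9    2.6] wz 69.4
```

Stick 1 is in the open bin. Turn to yaw 108.5° and fly to stick 2.

>>> jog_arm([
  {"x": 0, "y": 0, "z": 0, "wx": 0, "wy": 0, "wz": -7, "fingers": 70},
  {"x": 0, "y": 0, "z": 0, "wx": 0, "wy": 0, "wz": -7, "fingers": 70},
  {"x": 0, "y": 0, "z": 0, "wx": 0, "wy": 0, "wz": -7, "fingers": 70},
  {"x": 0, "y": 0, "z": 0, "wx": 0, "wy": 0, "wz": -7, "fingers": 70},
  {"x": 0, "y": 0, "z": 0, "wx": 0, "wy": 0, "wz": -7, "fingers": 70},
])

```text
clock: 32.45
tool_pos: [0.5951, -0.3477, 0.1505]
eef_rot: [0.959, 0.282, -0.001, -0.001]
wrist_force: [0.2, -0.4, -1.2]
finger_gap: 0.07
grasp_force: 0.0
```

>>> jog_arm([
  {"x": 0, "y": 0, "z": 0, "wx": 0, "wy": 0, "wz": -7, "fingers": 70},
  {"x": 0, "y": 0, "z": 0, "wx": 0, "wy": 0, "wz": -7, "fingers": 70},
  {"x": 0, "y": 0, "z": 0, "wx": 0, "wy": 0, "wz": -7, "fingers": 70},
  {"x": 0, "y": 0, "z": 0, "wx": 0, "wy": 0, "wz": -7, "fingers": 70},
  {"x": 0, "y": 0, "z": 0, "wx": 0, "wy": 0, "wz": -7, "fingers": 70},
])

```text
clock: 32.87
tool_pos: [0.5952, -0.3477, 0.1505]
eef_rot: [0.83, 0.558, -0.001, -0.001]
wrist_force: [0.3, 0.4, 0.6]
finger_gap: 0.0702
grasp_force: 0.0
```

>>> jog_arm([
  {"x": 0, "y": 0, "z": 0, "wx": 0, "wy": 0, "wz": -7, "fingers": 70},
  {"x": 0, "y": 0, "z": 0, "wx": 0, "wy": 0, "wz": -7, "fingers": 70},
  {"x": 0, "y": 0, "z": 0, "wx": 0, "wy": 0, "wz": -7, "fingers": 70},
  {"x": 0, "y": 0, "z": 0, "wx": 0, "wy": 0, "wz": -7, "fingers": 70},
  {"x": 0, "y": 0, "z": 0, "wx": 0, "wy": 0, "wz": -7, "fingers": 70},
])

```text
clock: 33.28
tool_pos: [0.5952, -0.3477, 0.1505]
eef_rot: [0.624, 0.781, -0.0, -0.002]
wrist_force: [-0.1, -0.3, -0.5]
finger_gap: 0.0701
grasp_force: 0.0
```

>>> jog_arm([
  {"x": 0, "y": 0, "z": 0, "wx": 0, "wy": 0, "wz": -6, "fingers": 70},
  {"x": 0, "y": 0, "z": 0, "wx": 0, "wy": 0, "wz": 0, "fingers": 70},
  {"x": 37, "y": 12.2, "z": 0, "wx": 0, "wy": 0, "wz": 0, "fingers": 70},
  {"x": 37, "y": 12.2, "z": 0, "wx": 0, "wy": 0, "wz": 0, "fingers": 70},
  {"x": 37, "y": 12.2, "z": 0, "wx": 0, "wy": 0, "wz": 0, "fingers": 70},
])

```text
clock: 33.7
tool_pos: [0.5947, -0.2303, 0.1511]
eef_rot: [0.587, 0.809, -0.0, -0.001]
wrist_force: [-0.1, 0.8, 0.8]
finger_gap: 0.0698
grasp_force: 0.0
```

>>> jog_arm([
  {"x": 37, "y": 12.2, "z": 0, "wx": 0, "wy": 0, "wz": 0, "fingers": 70},
  {"x": 37, "y": 12.2, "z": 0, "wx": 0, "wy": 0, "wz": 0, "fingers": 70},
  {"x": 37, "y": 12.2, "z": 0, "wx": 0, "wy": 0, "wz": 0, "fingers": 70},
  {"x": 37, "y": 12.2, "z": 0, "wx": 0, "wy": 0, "wz": 0, "fingers": 70},
  {"x": 37, "y": 12.2, "z": 0, "wx": 0, "wy": 0, "wz": 0, "fingers": 70},
])

```text
clock: 34.12
tool_pos: [0.5942, -0.0348, 0.1516]
eef_rot: [0.587, 0.81, -0.0, -0.001]
wrist_force: [0.7, -0.4, 0.6]
finger_gap: 0.0701
grasp_force: 0.0
```

>>> jog_arm([
  {"x": 37, "y": 12.2, "z": 0, "wx": 0, "wy": 0, "wz": 0, "fingers": 70},
  {"x": 37, "y": 12.2, "z": 0, "wx": 0, "wy": 0, "wz": 0, "fingers": 70},
  {"x": 37, "y": 12.2, "z": 0, "wx": 0, "wy": 0, "wz": 0, "fingers": 70},
  {"x": 37, "y": 12.2, "z": 0, "wx": 0, "wy": 0, "wz": 0, "fingers": 70},
  {"x": 37, "y": 12.2, "z": 0, "wx": 0, "wy": 0, "wz": 0, "fingers": 70},
])

```text
clock: 34.53
tool_pos: [0.5936, 0.16, 0.1515]
eef_rot: [0.586, 0.81, -0.001, -0.001]
wrist_force: [0.2, -0.5, -0.1]
finger_gap: 0.07
grasp_force: 0.0
```

>>> jog_arm([
  {"x": 37, "y": 12.2, "z": 0, "wx": 0, "wy": 0, "wz": 0, "fingers": 70},
  {"x": 37, "y": 12.2, "z": 0, "wx": 0, "wy": 0, "wz": 0, "fingers": 70},
  {"x": 37, "y": 12.2, "z": 0, "wx": 0, "wy": 0, "wz": 0, "fingers": 70},
  {"x": 20, "y": 6, "z": 0, "wx": 0, "wy": 0, "wz": 0, "fingers": 70},
])

```text
clock: 34.87
tool_pos: [0.5928, 0.2998, 0.1515]
eef_rot: [0.586, 0.81, -0.0, -0.001]
wrist_force: [-0.2, -0.4, -0.3]
finger_gap: 0.0698
grasp_force: 0.0
```

```bash
python3 -c "
from h import *
wlook()
look()
go(594.5,388.5,25,108.5)
"
```

```text
wrist
  xy [393.9 364.8] el 2.15 ang 83 box [  12    0   49   68 1760]
  xy [594.6 387.3] el 3.39 ang 108 box [ 288   20   47  154 6535]
  xy [752.1 364.3] el 3.80 ang 92 box [ 441  117  119  175 1428]
  xy [564.8  59.6] el 2.33 ang 179 box [148 391  57  29 751]
scene
  xy [ 383.8 -888.8] el 2.08 ang 64 area 270 px [110.4  28.8]
  xy [ 591.5 -354.9] el 2.98 ang 179 area 470 px [147.7 137.4]
  xy [ 422.1 -353.3] el 1.49 ang 49 area 358 px [202.1 108.5]
  xy [ 417.  -257.8] el 1.49 ang 50 area 406 px [226.5 124.8]
  xy [577.8 -27.8] el 1.46 ang 180 area 7871 px [236.  205.7]
  xy [383.7 367.7] el 1.55 ang 103 area 248 px [439.9 268.1]
  xy [595.8 387.3] el 3.06 ang 108 area 1169 px [379.4 343.4]
  xy [400.5 570.2] el 4.26 ang -172 area 3468 px [529.8 345.6]
  xy [449.  633.6] el 4.27 ang -160 area 1054 px [551.1 390.3]
side
  xy [ 429.6 -362.4] el 1.32 ang 90 area 290 px [327.5 104.2]
  xy [ 593.7 -353.3] el 1.80 ang -176 area 455 px [266.3 103.1]
  xy [ 424.1 -264.7] el 1.28 ang 89 area 354 px [327.4 126.6]
  xy [646.2 -65.6] el 3.16 ang 103 area 1005 px [224.6 173.5]
  xy [559.9 -54.2] el 2.71 ang 93 area 1283 px [261.1 180.5]
  xy [466.1 -46.4] el 3.05 ang 91 area 1316 px [302.3 187. ]
  xy [384.4 377.1] el 2.51 ang 170 area 231 px [327.8 379.3]
  xy [594.3 389.1] el 3.73 ang 109 area 1386 px [196.  369.2]
clk 35.0 tcp [592.7 297.2 151.3] yaw 108.4 tilt [  -0.2   -0.1 -100. ] gap 70.1 F 0.0 j [26.5 28.2 92.5 -0.  59.4  8.1]
  shift tool [ 86.1  30.8 126.2] wz -0.1
```

>>> jog_arm([
  {"x": 29, "y": 10, "z": 0, "wx": 0, "wy": 0, "wz": 0, "fingers": 70},
  {"x": 29, "y": 10, "z": 5, "wx": 0, "wy": 0, "wz": 0, "fingers": 70},
  {"x": 28, "y": 10, "z": 15, "wx": 0, "wy": 0, "wz": 0, "fingers": 70},
  {"x": 0, "y": 0, "z": 30, "wx": 0, "wy": 0, "wz": 0, "fingers": 70},
  {"x": 0, "y": 0, "z": 35, "wx": 0, "wy": 0, "wz": 0, "fingers": 70},
])

```text
clock: 35.43
tool_pos: [0.5962, 0.3878, 0.068]
eef_rot: [0.585, 0.811, 0.002, 0.001]
wrist_force: [0.4, -0.5, -0.0]
finger_gap: 0.0701
grasp_force: 0.0
```

>>> jog_arm([
  {"x": 0, "y": 0, "z": 25, "wx": 0, "wy": 0, "wz": 0, "fingers": 70},
  {"x": 0, "y": 0, "z": 12, "wx": 0, "wy": 0, "wz": 0, "fingers": 70},
  {"x": 0, "y": 0, "z": 5, "wx": 0, "wy": 0, "wz": 0, "fingers": 70},
  {"x": 0, "y": 0, "z": 0, "wx": 0, "wy": 0, "wz": 0, "fingers": 20},
  {"x": 0, "y": 0, "z": 0, "wx": 0, "wy": 0, "wz": 0, "fingers": 20},
])

```text
clock: 35.85
tool_pos: [0.5959, 0.3868, 0.0268]
eef_rot: [0.585, 0.811, 0.001, 0.0]
wrist_force: [-0.2, 0.1, -0.0]
finger_gap: 0.0587
grasp_force: 0.0
```

>>> jog_arm([
  {"x": 0, "y": 0, "z": 0, "wx": 0, "wy": 0, "wz": 0, "fingers": 20},
  {"x": 0, "y": 0, "z": 0, "wx": 0, "wy": 0, "wz": 0, "fingers": 20},
  {"x": 0, "y": 0, "z": 0, "wx": 0, "wy": 0, "wz": 0, "fingers": 20},
  {"x": 0, "y": 0, "z": 0, "wx": 0, "wy": 0, "wz": 0, "fingers": 20},
  {"x": 0, "y": 0, "z": 0, "wx": 0, "wy": 0, "wz": 0, "fingers": 20},
])

```text
clock: 36.27
tool_pos: [0.5954, 0.3874, 0.0267]
eef_rot: [0.585, 0.811, 0.001, 0.0]
wrist_force: [-0.6, -0.0, 6.6]
finger_gap: 0.0335
grasp_force: 30.0
```

```bash
python3 -c "
from h import *
go(599,-260,130,177.3)
"
```

```text
clk 36.3 tcp [595.4 387.4  26.7] yaw 108.4 tilt [   0.1    0.1 -100. ] gap 33.5 F 30.0 j [32.9 40.2 89.5 -0.  50.2 14.5]
  shift tool [-615.3 -201.1 -103.7] wz -68.9
```

>>> jog_arm([
  {"x": 0, "y": 0, "z": -15, "wx": 0, "wy": 0, "wz": 0, "fingers": 20},
  {"x": 0, "y": 0, "z": -30, "wx": 0, "wy": 0, "wz": 0, "fingers": 20},
  {"x": 0, "y": 0, "z": -35, "wx": 0, "wy": 0, "wz": 0, "fingers": 20},
  {"x": 0, "y": 0, "z": -30, "wx": 0, "wy": 0, "wz": 0, "fingers": 20},
  {"x": -18, "y": -6, "z": 0, "wx": 0, "wy": 0, "wz": 0, "fingers": 20},
])

```text
clock: 36.68
tool_pos: [0.5982, 0.3726, 0.1438]
eef_rot: [0.584, 0.812, 0.006, 0.002]
wrist_force: [1.3, 0.3, 0.8]
finger_gap: 0.0337
grasp_force: 30.0
```

>>> jog_arm([
  {"x": -36, "y": -11.8, "z": 0, "wx": 0, "wy": 0, "wz": 0, "fingers": 20},
  {"x": -36, "y": -11.8, "z": 0, "wx": 0, "wy": 0, "wz": 0, "fingers": 20},
  {"x": -36, "y": -11.8, "z": 0, "wx": 0, "wy": 0, "wz": 0, "fingers": 20},
  {"x": -36, "y": -11.8, "z": 0, "wx": 0, "wy": 0, "wz": 0, "fingers": 20},
  {"x": -36, "y": -11.8, "z": 0, "wx": 0, "wy": 0, "wz": 0, "fingers": 20},
])

```text
clock: 37.1
tool_pos: [0.5955, 0.1771, 0.1366]
eef_rot: [0.585, 0.811, 0.0, 0.0]
wrist_force: [0.9, -0.5, -1.0]
finger_gap: 0.0336
grasp_force: 30.0
```

>>> jog_arm([
  {"x": -36, "y": -11.8, "z": 0, "wx": 0, "wy": 0, "wz": 0, "fingers": 20},
  {"x": -36, "y": -11.8, "z": 0, "wx": 0, "wy": 0, "wz": 0, "fingers": 20},
  {"x": -36, "y": -11.8, "z": 0, "wx": 0, "wy": 0, "wz": 0, "fingers": 20},
  {"x": -36, "y": -11.8, "z": 0, "wx": 0, "wy": 0, "wz": 0, "fingers": 20},
  {"x": -36, "y": -11.8, "z": 0, "wx": 0, "wy": 0, "wz": 0, "fingers": 20},
])

```text
clock: 37.52
tool_pos: [0.5965, -0.0125, 0.1367]
eef_rot: [0.585, 0.811, 0.0, 0.0]
wrist_force: [0.9, 0.2, -1.0]
finger_gap: 0.0339
grasp_force: 30.0
```

>>> jog_arm([
  {"x": -36, "y": -11.8, "z": 0, "wx": 0, "wy": 0, "wz": 0, "fingers": 20},
  {"x": -36, "y": -11.8, "z": 0, "wx": 0, "wy": 0, "wz": 0, "fingers": 20},
  {"x": -36, "y": -11.8, "z": 0, "wx": 0, "wy": 0, "wz": 0, "fingers": 20},
  {"x": -36, "y": -11.8, "z": 0, "wx": 0, "wy": 0, "wz": 0, "fingers": 20},
  {"x": -36, "y": -11.8, "z": 0, "wx": 0, "wy": 0, "wz": 0, "fingers": 20},
])

```text
clock: 37.93
tool_pos: [0.5974, -0.2021, 0.1367]
eef_rot: [0.585, 0.811, 0.0, 0.0]
wrist_force: [0.3, 0.4, -0.9]
finger_gap: 0.0341
grasp_force: 30.0
```

>>> jog_arm([
  {"x": -36, "y": -11.8, "z": 0, "wx": 0, "wy": 0, "wz": 0, "fingers": 20},
  {"x": -21, "y": -6, "z": 0, "wx": 0, "wy": 0, "wz": 0, "fingers": 20},
  {"x": 0, "y": 0, "z": 0, "wx": 0, "wy": 0, "wz": -6.9, "fingers": 20},
  {"x": 0, "y": 0, "z": 0, "wx": 0, "wy": 0, "wz": -6.9, "fingers": 20},
  {"x": 0, "y": 0, "z": 0, "wx": 0, "wy": 0, "wz": -6.9, "fingers": 20},
])

```text
clock: 38.35
tool_pos: [0.5985, -0.2607, 0.1364]
eef_rot: [0.428, 0.904, 0.0, 0.0]
wrist_force: [-0.6, -0.3, 0.5]
finger_gap: 0.0336
grasp_force: 30.0
```

>>> jog_arm([
  {"x": 0, "y": 0, "z": 0, "wx": 0, "wy": 0, "wz": -6.9, "fingers": 20},
  {"x": 0, "y": 0, "z": 0, "wx": 0, "wy": 0, "wz": -6.9, "fingers": 20},
  {"x": 0, "y": 0, "z": 0, "wx": 0, "wy": 0, "wz": -6.9, "fingers": 20},
  {"x": 0, "y": 0, "z": 0, "wx": 0, "wy": 0, "wz": -6.9, "fingers": 20},
  {"x": 0, "y": 0, "z": 0, "wx": 0, "wy": 0, "wz": -6.9, "fingers": 20},
])

```text
clock: 38.77
tool_pos: [0.5988, -0.2599, 0.1365]
eef_rot: [0.139, 0.99, -0.0, 0.0]
wrist_force: [0.9, 0.3, 0.3]
finger_gap: 0.0336
grasp_force: 30.0
```

>>> jog_arm([
  {"x": 0, "y": 0, "z": 0, "wx": 0, "wy": 0, "wz": -6.9, "fingers": 20},
  {"x": 0, "y": 0, "z": 0, "wx": 0, "wy": 0, "wz": -6.8, "fingers": 20},
  {"x": 0, "y": 0, "z": 0, "wx": 0, "wy": 0, "wz": 0, "fingers": 20},
  {"x": 0, "y": 0, "z": 0, "wx": 0, "wy": 0, "wz": 0, "fingers": 20},
])

```text
clock: 39.1
tool_pos: [0.5988, -0.2598, 0.1363]
eef_rot: [0.025, 1.0, -0.0, 0.0]
wrist_force: [0.2, -0.5, 0.2]
finger_gap: 0.0336
grasp_force: 30.0
```

```bash
python3 -c "
from h import *
go(599,-260,33,177.3)
wlook('pics/w9.png')
"
```

```text
clk 39.1 tcp [ 598.8 -259.8  136.3] yaw 177.1 tilt [   0.   -0. -100.] gap 33.6 F 30.0 j [ -23.6   28.3   94.6    0.    57.1 -110.7]
  shift tool [ -0.2  -0.1 103.3] wz -0.2
wrist
  xy [ 455.5 -339.4] el 3.90 ang 86 box [110   0  69  18 869]
  xy [573.  -95.8] el 2.11 ang -173 box [  403     0   157   306 44239]
  xy [ 592.8 -346.1] el 3.17 ang 176 box [ 133  131   58  144 6597]
  xy [ 635.4 -261.4] el 2.85 ang 177 box [  237   155    73   183 12465]
```

View pics/w9.png

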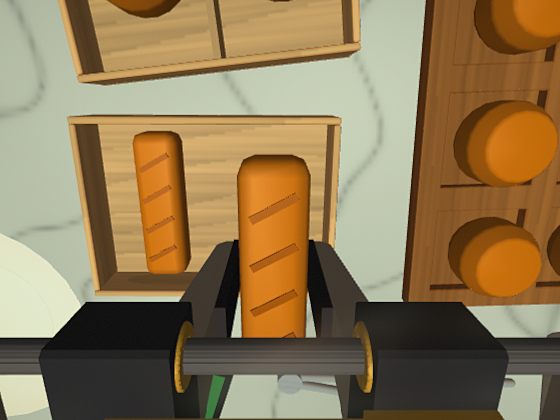

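Stick 1 lies flat in the bin at (162,203). The rim is at (69,117) and (341,119), with a near corner at (97,294), and the held stick's end is at (273,156).

```bash
python3 -c "
from h import *
wray([(69,117),(341,119),(97,294)],.04)
wray([(273,156)],.125)"
```

```text
(69, 117) [ 524.3 -395.4]
(341, 119) [ 534.9 -209.8]
(97, 294) [ 660.5 -402.4]
(273, 156) [ 545.  -256.9]
```

>>> jog_arm([
  {"x": 1, "y": -8, "z": 20, "wx": 0, "wy": 0, "wz": 0, "fingers": 20},
  {"x": 0, "y": 0, "z": 30, "wx": 0, "wy": 0, "wz": 0, "fingers": 20},
  {"x": 0, "y": 0, "z": 26, "wx": 0, "wy": 0, "wz": 0, "fingers": 20},
  {"x": 0, "y": 0, "z": 16, "wx": 0, "wy": 0, "wz": 0, "fingers": 20},
  {"x": 0, "y": 0, "z": 8, "wx": 0, "wy": 0, "wz": 0, "fingers": 20},
])

```text
clock: 39.57
tool_pos: [0.5959, -0.2672, 0.0332]
eef_rot: [0.025, 1.0, 0.001, -0.002]
wrist_force: [0.2, 0.5, -0.3]
finger_gap: 0.0338
grasp_force: 30.0
```

>>> jog_arm([
  {"x": 0, "y": 0, "z": 4, "wx": 0, "wy": 0, "wz": 0, "fingers": 20},
  {"x": 0, "y": 0, "z": 0, "wx": 0, "wy": 0, "wz": 0, "fingers": 20},
])

```text
clock: 39.73
tool_pos: [0.5973, -0.2677, 0.0322]
eef_rot: [0.024, 1.0, 0.0, -0.0]
wrist_force: [-0.5, 1.2, -0.5]
finger_gap: 0.0337
grasp_force: 30.0
```

>>> jog_arm([
  {"x": 0, "y": 0, "z": 0, "wx": 0, "wy": 0, "wz": 0, "fingers": 46},
  {"x": 0, "y": 0, "z": 0, "wx": 0, "wy": 0, "wz": 0, "fingers": 46},
])

```text
clock: 39.9
tool_pos: [0.5982, -0.2681, 0.0326]
eef_rot: [0.024, 1.0, -0.0, 0.001]
wrist_force: [0.1, 0.1, 1.0]
finger_gap: 0.0443
grasp_force: 0.0
```

>>> jog_arm([
  {"x": 0, "y": 0, "z": -25, "wx": 0, "wy": 0, "wz": 0, "fingers": 46},
  {"x": 0, "y": 0, "z": -35, "wx": 0, "wy": 0, "wz": 0, "fingers": 46},
  {"x": 0, "y": 0, "z": -40, "wx": 0, "wy": 0, "wz": 0, "fingers": 70},
  {"x": 0, "y": 0, "z": -35, "wx": 0, "wy": 0, "wz": 0, "fingers": 70},
  {"x": 0, "y": 0, "z": -35, "wx": 0, "wy": 0, "wz": 0, "fingers": 70},
])

```text
clock: 40.32
tool_pos: [0.5976, -0.2679, 0.2043]
eef_rot: [0.024, 1.0, -0.0, 0.001]
wrist_force: [0.9, -0.9, 0.1]
finger_gap: 0.0643
grasp_force: 0.0
```

>>> jog_arm([
  {"x": 0, "y": -30, "z": -20, "wx": 0, "wy": 0, "wz": 0, "fingers": 70},
  {"x": 0, "y": -35, "z": -20, "wx": 0, "wy": 0, "wz": 0, "fingers": 70},
  {"x": 0, "y": -35, "z": -20, "wx": 0, "wy": 0, "wz": 0, "fingers": 70},
  {"x": 0, "y": -35, "z": 0, "wx": 0, "wy": 0, "wz": 0, "fingers": 70},
  {"x": 0, "y": -35, "z": 0, "wx": 0, "wy": 0, "wz": 0, "fingers": 70},
])

```text
clock: 40.73
tool_pos: [0.59, -0.4398, 0.2647]
eef_rot: [0.024, 1.0, -0.001, 0.002]
wrist_force: [-0.5, -0.8, 0.0]
finger_gap: 0.0696
grasp_force: 0.0
```

```bash
python3 -c "
from h import *
go()
a,b=[cv2.cvtColor(ctrl.snapshot(n),cv2.COLOR_RGB2BGR) for n in('side','scene')]
a=cv2.resize(a[40:400,130:400],(400,533));b=cv2.resize(b[50:390,80:480],(400,340))
cv2.imwrite('pics/fin.png',np.hstack([a,cv2.copyMakeBorder(b,0,193,0,0,0)]))
"
```

```text
clk 40.7 tcp [ 590.  -439.8  264.7] yaw 177.3 tilt [   0.4   -0.3 -100. ] gap 69.6 F 0.0 j [ -36.8   28.7   76.6   -0.    74.4 -124.1]
  shift tool [0. 0. 0.]
```

View pics/fin.png

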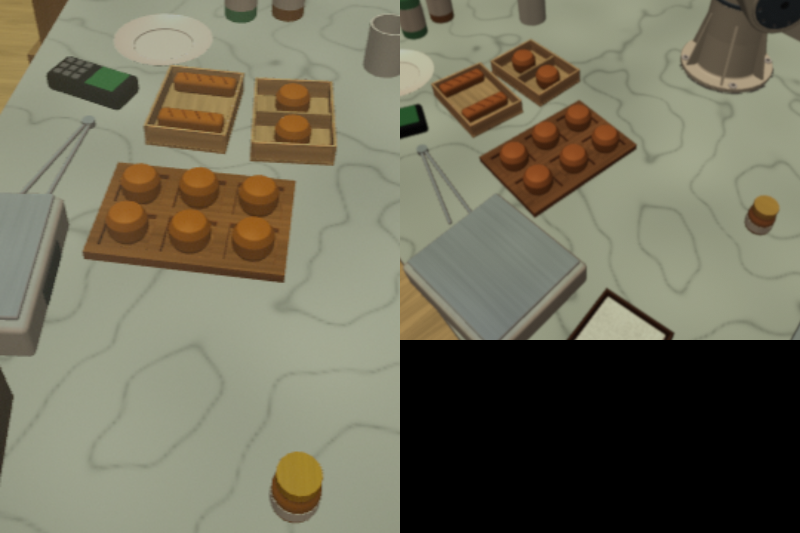

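All six pockets are full, both bins hold what they should, the counter is clear and the jar is in place. Hand in.

```bash
python3 -c "
from bench import ctrl
print(ctrl.finish_job())"
```

```text
the job is handed in; nothing more can be done
None
```

The job is handed in at about 41 s: all six tray pockets are filled, two left-over rounds are in the split bin, both sticks are in the open bin, and the honey jar was not touched.

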